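# Snap a test coupon into the marking jig and centre-punch it

## Task

Press the chalk-marked steel coupon flat down into the marking jig, lines up and either way round, until both spring catches snap over its ends. Then take the automatic centre punch out of the tool block, stand its point on the crossing of the chalk lines and press it straight down until its spring trips. Hang the punch back in its own hole, with the coupon still latched in the jig, and leave the two black stop pins and the plain rusty coupon alone.

Things in the scene. Friction and masses are not known exactly. Their poses are not given: they have to be found in the camera images.
- coupon: Dark sawn steel test coupon, flat bar 35 (x) x 70 (y) x 6 (z) mm, 0.12 kg, lying loose on the table with two white soapstone lines on its upper face. Origin: centre of its underside; z up, y along its length. Grip it across the 35 mm width at mid-length; the jig leaves room for the fingers there.
- mark (a point): Crossing of the two white soapstone lines on the coupon's upper face: on its centre line, 17 mm from its middle towards its +y end, 6 mm above its underside. The punch point goes here.
- jig: Marking jig, fixed: dark steel base plate 80 (x) x 130 (y) x 8 (z) mm with a raised bed 26 x 60 mm. Origin: centre of the plate's underside, on the table; y along its length. Housings at both ends (inner faces |y| = 36.2 mm, 1.2 mm play to the coupon; 42 mm high; pull knobs out to |y| = 66). For |y| < 24 mm the space beside the bed is free for fingers down to the plate, 8 mm above the table.
- jig_bed (a point): Centre of the top of the jig's bed, 18 mm above the table; axes as the jig's. The centre of the coupon's underside belongs here, its length along y, either way round. Four 8 mm pins at x = +-23, y = +-28.5 mm guide its long sides with 1.5 mm play a side; their tops, 31 mm above the table, taper for 3 mm of lead-in.
- catch_a (a joint): Spring catch in the jig's +y housing: bevelled steel bolt reaching 3 mm over the end of a seated coupon. Bevel from 27 to 37 mm above the table; underside at 25.6, 1.6 mm above a seated coupon. Value in m: 0 = sprung out (latched), up to 0.0065 pushed back outward. Pressing the coupon down past both bevels takes 6 to 15 N in all; then they spring back over it.
- catch_b (a joint): The same catch in the jig's -y housing.
- punch: Automatic centre punch, steel, 0.15 kg, upright in the tool block. Origin: on its axis at the underside of its 25 mm collar, which rests on the block; z up along the axis. Collar z = 0 to 6 mm, knurled barrel of 16 mm diameter z = 6 to 54 (grip it here, 40 N or more), dark 17.6 mm cap to z = 66. Below: 12 mm nose to z = -30, 6 mm point ending at z = -45.
- punch_tip (a point): End of the punch's point, on its axis, 45 mm below the punch's origin while not pressed in.
- punch_point (a joint): How far the point is pressed into the punch, in m: 0 = out, 0.0135 = stop. The load starts at about 7 N, climbs to about 13 N near 0.0055, then the spring trips and the load drops to 8 N; it has tripped beyond 0.007, so press 10 to 12 mm down from first touch, slowly (an arm yields some mm). The point comes out by itself when the punch is lifted.
- tool_block: Aluminium tool block, fixed, 110 (x) x 52 (y) x 54 (z) mm on a 136 mm long foot. Origin: centre of its underside; x along its length. The punch hangs in the hole at x = -28 mm; a thin scriber, 35 mm high above the block, stands fixed in the hole at x = +28 mm, so grip the punch with the fingers on its +y and -y sides.
- punch_hole (a point): Mouth of the punch's own hole, on its axis at the top of the block, 54 mm above the table: 18 mm diameter, 50 mm deep. The punch's origin belongs here when it hangs by its collar.
- stop_pin_2: Black turned steel stop pin, 30 mm diameter, 55 mm high, standing loose, a bystander behind the work. Origin: centre of its underside.
- stop_pin_6: Black turned steel stop pin, 24 mm diameter, 45 mm high, standing loose, a bystander near the front edge of the table. Origin: centre of its underside.
- coupon_plain: Plain rusty coupon without lines, 30 x 60 x 8 mm, a bystander near the front edge of the table. Origin: centre of its underside.
Things that resemble listed ones, but are neither listed nor needed, are in the scene too. There is more than one size of the punch; the one meant has the size given above.

How it is judged (in metres and radians):
On the way, in this order (a step that is already met when the one before it is completed fails the run):
1. the coupon lies flat on the jig's bed with both spring catches snapped over its ends (x of coupon in the frame of jig between -0.003 and 0.003 m and y of coupon in the frame of jig between -0.003 and 0.003 m and z of coupon in the frame of jig between 0.0165 and 0.0195 m and angle between coupon's own z axis and vertical below 0.04 rad and value of joint each of catch_a, catch_b below 0.001 m), for 0.2 s.
2. with the coupon latched, the punch stands upright with its point on the crossing of the chalk lines and is pressed down until its spring trips (all of step 1 and value of joint punch_point above 0.007 m and horizontal distance between punch_tip and mark below 0.004 m and z of punch_tip in the frame of mark between -0.003 and 0.003 m and angle between punch's own z axis and vertical below 0.12 rad), for 0.04 s.
At the end, for the whole second after the job is handed in: Coupon flat on the jig bed (within 3 mm each way, 1.5 mm in height), both catches sprung out over its ends (within 1 mm); punch hanging upright by its collar in its own hole (within 5 mm sideways, 3 mm in height, 0.1 rad), point out again (under 2 mm in); both at rest (all of step 1 and horizontal distance between punch and punch_hole below 0.005 m and z of punch in the frame of punch_hole between -0.003 and 0.003 m and angle between punch's own z axis and vertical below 0.1 rad and value of joint punch_point below 0.002 m and linear speed of each of punch, coupon below 0.02 m/s); the robot touches nothing.
It fails at once if a stop pin or the plain rusty coupon is pushed more than 30 mm from its place (distance of any of stop_pin_2, stop_pin_6, coupon_plain from where it was at the start of the episode above 0.03 m).
It also fails if it takes over 51 s, if anything falls off the work surface, if the arm or the gripper's body presses on something with over 40 N, if the wrist force passes 120 N, or if a joint passes its speed limit or range.

## Robot

A 6-joint arm with a two-finger parallel gripper is mounted at the origin on a cart in front of the work surface, level with it; the furniture and walls round the work are solid. World frame = base frame: x ahead of the robot, y to its left, z up, the work surface at z = 0. Lengths are in mm, angles in degrees, forces in N, time in s.
With the tool pointing down it reaches from about 350 to 850 mm from the base axis. Payload 8.1 kg.
Tool frame: the origin (TCP) lies at the very end of the fingers, on their centre line; the grasp point (between the pads) lies 19 mm behind it; z points along the fingers, y is the line along which they close (so a half turn about z gives the same grasp; the last joint's range is limited). The gripper opens to 85 mm and grips with 20 to 120 N. Pads are 22 mm wide; open, the fingers measure 114 mm over their backs; the gripper's body (76 mm by 85 mm) begins 54 mm behind the grasp point. The pads swing forward as they close: fully open they stand 13 mm farther back than shut.
Start: joints at [-4.893, 7.471, 85.268, -0, 87.261, -4.893], TCP at [600.004, 0.022, 194.092] pointing down, gripper open.
Joint ranges: [-169.43, 169.43], [-51.17, 129.36], [1.28, 143.12], [-76.62, 256.62], [0, 156.53], [-152.29, 152.29]. Speed limits (degrees/s): [136.94, 136.94, 159.86, 180, 180, 180].

## Interface

Orientations are given as [roll, pitch, yaw] about the fixed x, y, z axes, in that order (R = Rz(yaw) Ry(pitch) Rx(roll)).
In Python, from bench import status, viewer, job gives the robot as it stands.
- The arm moves only by the tool arm_command, never from a script. Its argument "targets" is a list that holds one entry, the list of rows, each a list of 7 numbers: the shift along the world's x, y, z in m, then the turn, a rotation vector about the world's x, y, z in rad, then the opening, from -1 (shut) to 1 (fully open). In form: [[[dx, dy, dz, rx, ry, rz, gripper], ...]]. A call has 1 to 10 rows; each row shifts and turns the commanded pose from where the row before left it; what a row does not reach is not made up. A row lasts 1/8 s, in which the tool goes at most 62.5 mm and 10.7 degrees, less where a joint would pass 70% of its speed; a pose out of reach is approached as far as the arm can. A call with a gripper value outside its range is refused whole. The fingers move at their own pace and stop on an object; "force" is the grip in N (left out, the last holds). Time passes only in rows, so rows that do not move let the fingers close. It gives the time, the measured TCP pose, the force, the opening and the grip force at its end, in the units of the state.
- status.sense(): the state, without advancing time (a new reading comes with each control period).
- viewer.snapshot(name): name is "scene" or "side" or "wrist"; returns the picture (400x640x3 uint8, red, green, blue); there is no depth.
- viewer.camera_model(name): a dict with "vertical_fov" (degrees; the focal length in pixels is half the picture's height over the tangent of half this angle, whatever the lens; pixels are square), "cx", "cy" (the principal point, pixels), "k1" (the pictures are not rectified: a ray, as slopes to the right and down, at radius r is drawn at 1 + k1 r^2 times it, then the intrinsics apply), "xyz" and "attitude" of the camera in the world. Camera axes: x right, y down, z forward; pixel columns grow to the right and rows downward; lengths in mm; the calibration is good to about 2 mm. A picture is of the moment at which its call begins: read the wrist's pose just before it. camera_model takes no time and is no camera call; for the wrist camera it gives the pose at the moment of the call.
- job.hand_in(): hands the job in; it is judged then, once.
The state is a dict: "time": time; "joint_pos": joint angles; "qd": joint speeds; "joint_efforts": joint torques, N m; "tool_pos": TCP position; "tcp_rot": TCP orientation; "ft_force": force on the tool from outside, world axes, zero at the start; "wrist_torque": the same for the moment, N m; "finger_gap": finger opening in mm; "grip_force": force on a finger pad.
Only numpy, scipy, OpenCV 4.12 (cv2) and the standard library are available. Lean on these libraries where they do the work, as an engineer would, in place of code of your own. Each camera call takes 0.05 s, during which the arm holds its last target. There are 200 camera calls.

## Working session

There is one attempt and no reset: what is moved stays moved. The work goes in short steps, Python scripts to look and compute and a tool call to move; the robot and the scene stay as the last step left them, time stands still between calls to the robot, and variables do not carry over. Pictures are saved under pics/ and viewed, at most 10 in all, crops included, and the job is handed in when it is done.

Besides the shell and the picture viewer there is one more tool, called by a JSON object that holds its "api" and its "payload", one argument or row to a line. arm_command: Moves the arm, as the interface text tells. Its arguments: {"type":"object","properties":{"targets":{"type":"array"},"force":{"type":"number"}},"required":["targets"]}

```bash
mkdir -p pics; ls
cat > h.py <<'E'
import numpy as np,cv2
from bench import status,viewer,job
from scipy.spatial.transform import Rotation as R
def cam(n):
    return viewer.camera_model(n)
def rot(m):
    a=np.array(m["attitude"],float)
    return a if a.shape==(3,3) else R.from_euler('xyz',a,degrees=True).as_matrix()
def K(m): 
    f=200/np.tan(np.radians(m["vertical_fov"]/2)); return f
def px2w(m,u,v,z):
    f=K(m); d=np.array([(u-m["cx"])/f,(v-m["cy"])/f]); s=d.copy()
    for _ in range(30): s=d/(1+m["k1"]*(s@s))
    r=rot(m)@np.array([*s,1]); p=np.array(m["xyz"]); return p+r*(z-p[2])/r[2]
def w2px(m,P):
    c=rot(m).T@(np.array(P,float)-np.array(m["xyz"])); s=c[:2]/c[2]; s=s*(1+m["k1"]*(s@s)); return s*K(m)+[m["cx"],m["cy"]]
def save(n,f,img=None,scale=1):
    im=viewer.snapshot(n) if img is None else img
    cv2.imwrite('pics/'+f,cv2.cvtColor(im,cv2.COLOR_RGB2BGR)); return im
E
python3 - <<'E'
from h import *
for n in("scene","side","wrist"):
    print(n,cam(n)); np.save(n+'0.npy',save(n,n+'0.png'))
print(status.sense())
E
```

```text
pics
scene {'vertical_fov': 46.94503984928216, 'cx': 310.4866209544203, 'cy': 205.60005690312636, 'k1': -0.0344716343243499, 'xyz': array([123.11139344, 245.87096855, 666.08420067]), 'attitude': array([-134.5913226 ,    0.79399601, -136.27444593])}
side {'vertical_fov': 55.84000469148777, 'cx': 319.1033031718156, 'cy': 208.89078996604408, 'k1': 0.0002543143923300395, 'xyz': array([ 407.48553784, -944.98482765,  402.75399239]), 'attitude': array([-113.14244337,    1.35616679,   -9.64660211])}
wrist {'vertical_fov': 71.10808532386345, 'cx': 323.4595688798273, 'cy': 197.90718142496613, 'k1': -0.032492162110387184, 'xyz': array([598.66665734,  85.00322152, 374.08145005]), 'attitude': array([ 1.60710880e+02,  1.24032616e-01, -6.09222134e-02])}
{'time': 0.15, 'joint_pos': array([-4.89173328e+00,  7.50770658e+00,  8.53169282e+01,  6.69028837e-04,
        8.72620020e+01, -4.89359172e+00]), 'qd': array([-0.03948701, -0.13286203, -0.23738455,  0.04183656, -0.11619907,
        0.04274875]), 'joint_efforts': array([ 1.01583330e-03, -5.70061326e+01, -5.01160097e+01, -1.39109225e-04,
        9.69119486e-03, -7.10949371e-05]), 'tool_pos': array([5.99501366e+02, 8.36125082e-02, 1.93240001e+02]), 'tcp_rot': array([-1.79913736e+02, -8.05636967e-03,  9.00018199e+01]), 'ft_force': array([ 1.22211588, -0.40588561, -0.4484508 ]), 'wrist_torque': array([ 0.00742587, -0.00087913, -0.03884327]), 'grip_force': 0.0, 'finger_gap': 85.39000340359452}
```

View pics/scene0.png

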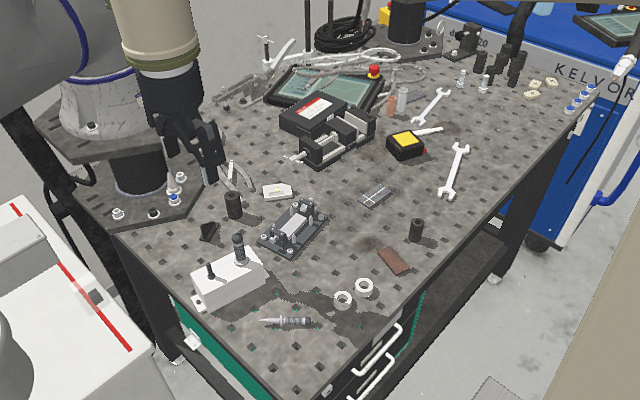

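View pics/wrist0.png

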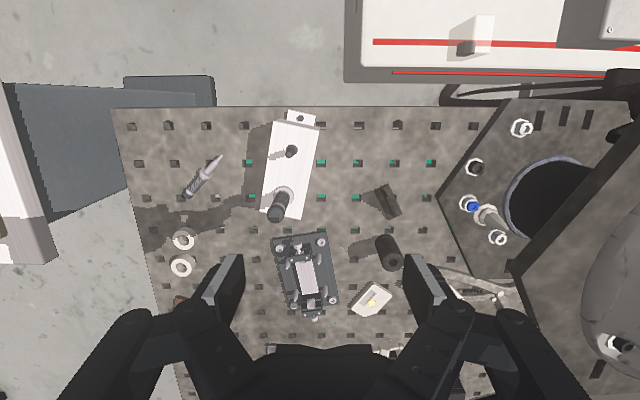

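View pics/side0.png

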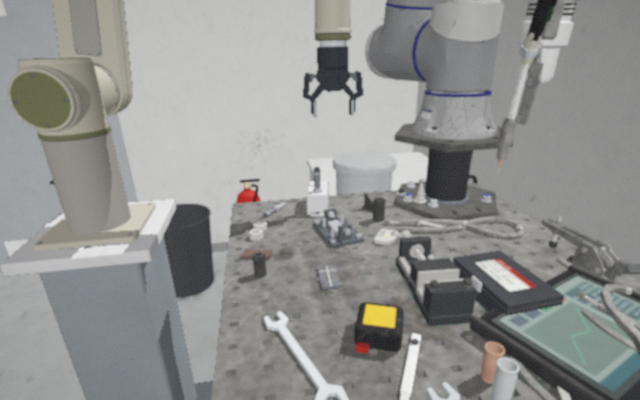

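The scene view shows:
- Chalk-marked coupon at (375,196), with the lookalike rusty plain coupon at (393,261).
- Jig at (293,228).
- Punch in the block at (238,245). Lookalikes are a punch lying at (290,321) and the scriber at (210,268).
- Stop pins at (416,230) and (233,205).

The wrist view shows the block at (290,170), the upright punch at (279,205) and the jig at (306,272).

I choose the crossed-line coupon and the upright punch, and will check both in one crop.

Run:
```python
from h import *
m=cam("scene")
for n,u,v,z in[("coupon",375,196,6),("rusty",393,261,8),("jig",293,228,18),("punch",238,237,115),("lying",290,321,8),("pinA",416,240,0),("pinB",233,215,0)]: print(n,px2w(m,u,v,z).round(1))
s=np.load('scene0.npy');w=np.load('wrist0.npy');d=np.load('side0.npy')
c=lambda i,x,y,W,H:cv2.resize(i[y:y+H,x:x+W],(400,300),interpolation=cv2.INTER_CUBIC)
save(0,'mont.png',np.vstack([np.hstack([c(s,335,165,80,60),c(s,250,185,93,70)]),np.hstack([c(w,245,100,133,100),c(w,255,222,106,80)])]))
```

```text
coupon [ 513.9 -343.7    6. ]
rusty [ 382.9 -228.8    8. ]
jig [ 566.4 -156.2   18. ]
punch [550.5 -22.1 115. ]
lying [430.7 -14.3   8. ]
pinA [ 384.5 -305.7    0. ]
pinB [ 693.1 -109.5    0. ]
```

View pics/mont.png

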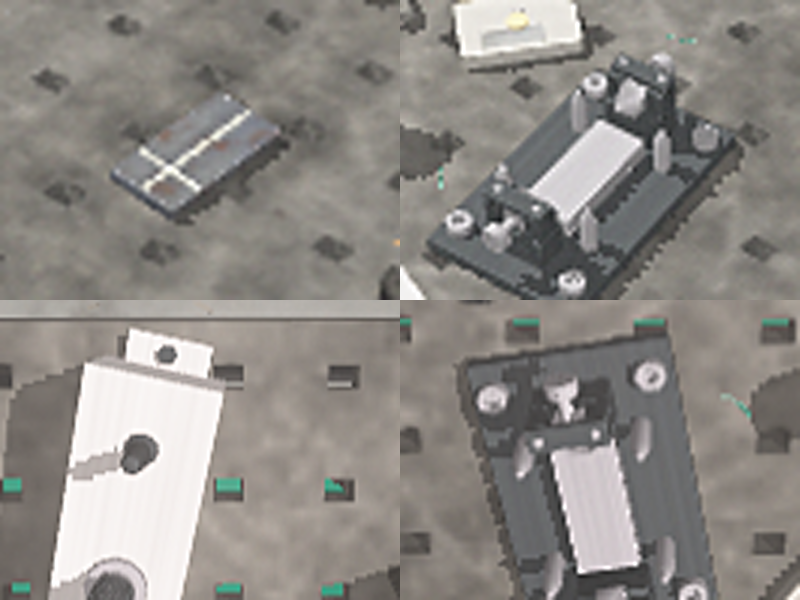

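The crop confirms the choices. The crossed chalk lines sit on the coupon around (372,196), nearer the end at the lower left. The jig bed is empty, and the upright punch stands in the block beside the scriber.

Run:
```python
from h import *
m=cam("scene"); w=cam("wrist")
P=lambda m,L,z:np.array([px2w(m,u,v,z)[:2] for u,v in L])
c=P(m,[(357.4,200.6),(380.4,184),(391,191),(369.4,207.4)],6);print("coupon",c.round(1),c.mean(0))
for i in range(4): e=c[(i+1)%4]-c[i];print(np.linalg.norm(e),np.degrees(np.arctan2(e[1],e[0])))
print("mark",P(m,[(372-.0,202)],6), P(m,[(335+172/5,165+170/5)],6))
b=P(w,[((552-400)/3.774+255,(447-300)/3.75+222),((607-400)/3.774+255,(437-300)/3.75+222),((640-400)/3.774+255,(563-300)/3.75+222),((578-400)/3.774+255,(573-300)/3.75+222)],18);print("bed",b.round(1))
for i in range(4): e=b[(i+1)%4]-b[i];print(np.linalg.norm(e),np.degrees(np.arctan2(e[1],e[0])))
# screws of jig & block
print("scriber",P(w,[(245+143/3,100+465/3-100)],89),"punch top",P(w,[(279,213)],120))
print("tcp px",w2px(w,status.sense()["tool_pos"]))
```

```text
coupon [[ 531.9 -308.2]
 [ 528.5 -381.1]
 [ 498.7 -378.7]
 [ 501.4 -309.4]] [ 515.14221823 -344.36470233]
73.02146454788621 -92.64391111001933
29.90248678561274 175.43418503850387
69.39468125084703 87.7942857334629
30.52953393995095 2.290421438131766
mark [[ 507.32204536 -325.38077716]] [[ 516.79064889 -328.73719322]]
bed [[ 556.4 -138.1]
 [ 577.9 -133.6]
 [ 590.3 -193. ]
 [ 564.9 -198. ]]
21.956474070345212 11.910934399530182
60.64889847856963 -78.23708786506772
25.86554366752569 -168.8038019483586
60.46276261183221 98.05714234388323
scriber [[566.49921538  31.83752357]] punch top [[554.43376562 -19.66528245]]
tcp px [325.1962481  226.55197257]
```

{"api": "arm_command", "payload": {
  "targets": [
    [[-0.02,-0.06,0.01,0,0,0,1],[-0.02,-0.06,0.01,0,0,0,1],[-0.02,-0.06,0.01,0,0,0,1],[-0.02,-0.06,0.01,0,0,0,1],[-0.006,-0.01,0,0,0,0,1],[0,0,0,0,0,0,1],[0,0,0,0,0,0,1]]
  ]
}}

```text
time: 1.02
tool_pos: [516.2, -242.7, 232.6]
tcp_rot: [-180.0, -0.1, 90.1]
ft_force: [0.6, 0.8, 0.3]
finger_gap: 85.2
grip_force: 0.0
```

Run:
```python
from h import *
m=cam("wrist");i=save("wrist","w1.png");np.save('w1.npy',i);np.save('w1m.npy',m,allow_pickle=True)
print(m,status.sense()["tool_pos"])
```

```text
{'vertical_fov': 71.10808532386345, 'cx': 323.4595688798273, 'cy': 197.90718142496613, 'k1': -0.032492162110387184, 'xyz': array([ 515.17097034, -157.93955875,  413.58068022]), 'attitude': array([1.60759630e+02, 6.06817871e-02, 1.62388664e-02])} [ 516.38275303 -242.57916274  232.654864  ]
```

View pics/w1.png

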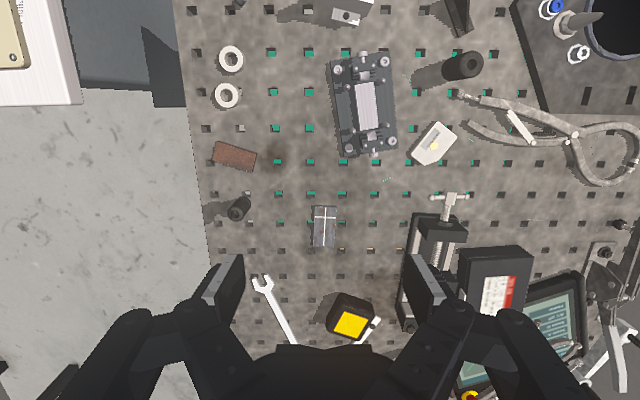

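The wrist view now shows:
- Marked coupon at (323,226), with its crossing at about (323,217) towards +y.
- Jig at (364,103).
- Rusty coupon at (234,156), and the stop pins at (238,208) and (463,66).

I'll enlarge the coupon and jig to measure them accurately.

Run:
```python
from h import *
i=np.load('w1.npy')
a=cv2.resize(i[195:255,300:350],(500,600),interpolation=cv2.INTER_CUBIC)[:, :300+100]
b=cv2.resize(i[45:165,322:402],(400,600),interpolation=cv2.INTER_CUBIC)
save(0,'w1c.png',np.hstack([a,b]))
```

```text
(no output)
```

View pics/w1c.png

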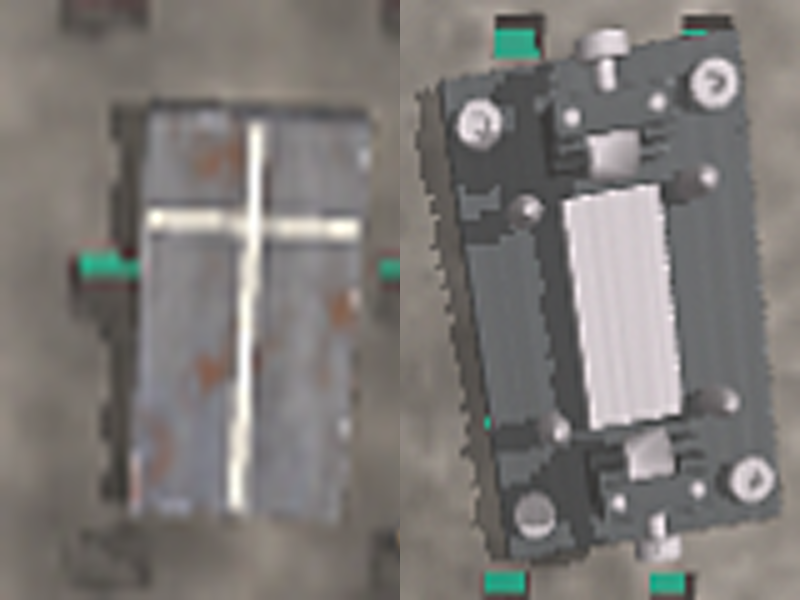

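The crop shows the coupon corners at about (150,108), (372,112), (348,517) and (132,515), with the crossing at (254,224). The jig's bed and plate corners are both clearly visible.

```bash
cat > fit.py <<'E'
from h import *
from scipy.optimize import least_squares
def fit(m,pts,px,g):
    # pts local (x,y,z world z), planar pose fit
    pts=np.array(pts,float);px=np.array(px,float)
    def f(q):
        a=q[2];P=np.c_[q[0]+np.cos(a)*pts[:,0]-np.sin(a)*pts[:,1],q[1]+np.sin(a)*pts[:,0]+np.cos(a)*pts[:,1],pts[:,2]]
        return (np.array([w2px(m,p) for p in P])-px).ravel()
    r=least_squares(f,g); print((*r.x[:2].round(2),np.degrees(r.x[2]).round(2)),"res",r.fun.reshape(-1,2).round(1).tolist()); return r.x
E
python3 - <<'E'
from fit import *
m=np.load('w1m.npy',allow_pickle=True).item()
A=lambda L:[((u+.5)/10-.5+300,(v+.5)/10-.5+195) for u,v in L]
B=lambda L:[((u-400+.5)/5-.5+322,(v+.5)/5-.5+45) for u,v in L]
fit(m,[(-17.5,35,6),(17.5,35,6),(17.5,-35,6),(-17.5,-35,6),(0,17,6)],A([(150,108),(372,112),(348,517),(132,515),(254,224)]),[515,-343,0])
g=[570,-160,.2]
fit(m,[(-13,30,18),(13,30,18),(13,-30,18),(-13,-30,18)],B([(563,199),(658,184),(683,414),(591,430)]),g)
fit(m,[(-40,65,8),(40,65,8),(40,-65,8),(-40,-65,8)],B([(443,78),(740,30),(780,515),(508,560)]),g)
fit(m,[(-23,28.5,31),(23,28.5,31),(-23,-28.5,31),(23,-28.5,31)],B([(533,208),(712,176),(565,433),(737,402)]),g)
print(w2px(m,[516.4,-242.6,232.6]))
E
```

```text
(np.float64(516.57), np.float64(-348.54), np.float64(-2.3)) res [[-0.3, 0.2], [-0.0, 0.7], [-0.0, -0.1], [0.3, -0.6], [0.1, -0.3]]
(np.float64(572.69), np.float64(-165.34), np.float64(9.46)) res [[-0.3, 0.3], [0.3, -0.1], [0.1, -0.1], [-0.2, -0.2]]
(np.float64(572.67), np.float64(-165.11), np.float64(9.09)) res [[-0.5, 0.1], [0.5, -0.5], [0.1, 0.5], [-0.1, 0.0]]
(np.float64(574.14), np.float64(-164.56), np.float64(10.21)) res [[0.1, 0.2], [0.1, -0.1], [0.1, -0.1], [-0.2, -0.0]]
[325.4252163  226.46711475]
```

{"api": "arm_command", "payload": {
  "targets": [
    [[0,-0.02,-0.02,0,0,-0.02,0.3],[0,-0.03,-0.035,0,0,-0.02,0.3],[0,-0.03,-0.035,0,0,0,0.3],[0,-0.018,-0.03,0,0,0,0.3],[0,-0.008,-0.01,0,0,0,0.3],[0,0,0,0,0,0,0.3],[0,0,0,0,0,0,0.3]]
  ]
}}

```text
time: 1.95
tool_pos: [516.9, -350.2, 104.7]
tcp_rot: [179.9, 0.1, 87.7]
ft_force: [0.2, 0.9, 0.5]
finger_gap: 55.9
grip_force: 0.0
```

Run:
```python
from h import *
m=cam("wrist");i=save("wrist","w2.png");np.save('w2.npy',i);np.save('w2m.npy',m,allow_pickle=True)
s=status.sense();print(s["tool_pos"],s["tcp_rot"],s["finger_gap"]);print(w2px(m,[516.6,-348.5,6]))
x,y=w2px(m,[516.6,-348.5,6]).astype(int);x0,y0=max(x-80,0),max(y-75,0);print(x0,y0)
save(0,'w2c.png',cv2.resize(i[y0:y0+150,x0:x0+160],None,fx=4,fy=4,interpolation=cv2.INTER_CUBIC))
```

```text
[ 517.05957597 -350.23349344  104.96029767] [1.79874357e+02 8.38690113e-02 8.77542071e+01] 55.53315113489372
[324.16880334 184.53468985]
244 109
```

View pics/w2c.png

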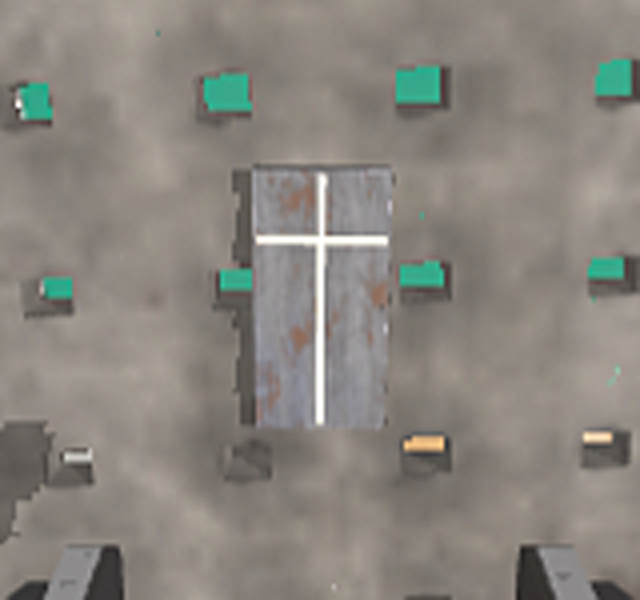

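The close view shows the coupon centred between the fingers. Its corners are at (251,166), (392,168), (388,428) and (256,426), with the crossing at (321,240).

Run:
```python
from fit import *
m=np.load('w2m.npy',allow_pickle=True).item()
A=lambda L:[((u+.5)/4-.5+244,(v+.5)/4-.5+109) for u,v in L]
fit(m,[(-17.5,35,6),(17.5,35,6),(17.5,-35,6),(-17.5,-35,6),(0,17,6)],A([(251,167),(392,168),(388,428),(256,426),(321,240)]),[515,-343,0])
```

```text
(np.float64(516.46), np.float64(-348.21), np.float64(-2.3)) res [[0.2, 0.3], [-0.1, 0.1], [-0.5, -0.3], [0.2, 0.2], [0.2, -0.3]]
```

{"api": "arm_command", "payload": {
  "targets": [
    [[0,0.001,-0.03,0,0,0,0.3],[0,0,-0.03,0,0,0,0.3],[0,0,-0.025,0,0,0,0.3],[0,0,-0.01,0,0,0,0.3],[0,0,-0.004,0,0,0,0.3],[0,0,0,0,0,0,0.3]]
  ]
}}

```text
time: 2.75
tool_pos: [516.7, -349.6, 5.4]
tcp_rot: [179.9, 0.1, 87.7]
ft_force: [-0.7, -0.1, -0.1]
finger_gap: 55.3
grip_force: 0.0
```

{"api": "arm_command", "payload": {
  "targets": [
    [[0,0.001,-0.0035,0,0,0,0.3],[0,0,0,0,0,0,0.0],[0,0,0,0,0,0,-0.3],[0,0,0,0,0,0,-0.6],[0,0,0,0,0,0,-0.6],[0,0,0,0,0,0,-0.6]]
  ],
  "force": 90
}}

```text
time: 3.5
tool_pos: [515.9, -348.3, 0.7]
tcp_rot: [180.0, 0.0, 87.7]
ft_force: [0.3, -0.2, 0.4]
finger_gap: 17.2
grip_force: 0.0
```

{"api": "arm_command", "payload": {
  "targets": [
    [[0,0,0.002,0,0,0,-0.3],[0,0,0.0,0,0,0,0.1],[0,0,0,0,0,0,0.1],[0,0,0,0,0,0,0.1]]
  ]
}}

```text
time: 4.0
tool_pos: [515.9, -348.2, 2.6]
tcp_rot: [-180.0, -0.0, 87.7]
ft_force: [0.2, -0.6, -0.4]
finger_gap: 47.1
grip_force: 0.0
```

Run:
```python
from h import *
m=cam("wrist");i=save("wrist","w3.png");np.save('w3.npy',i);np.save('w3m.npy',m,allow_pickle=True)
s=status.sense();print(s["tool_pos"],s["finger_gap"],w2px(m,s["tool_pos"]))
save(0,'w3c.png',cv2.resize(i[125:275,220:430],None,fx=3.8,fy=3.8,interpolation=cv2.INTER_CUBIC))
```

```text
[ 515.88382803 -348.21837821    2.61291821] 47.134562414085636 [325.18945956 226.54157317]
```

View pics/w3c.png

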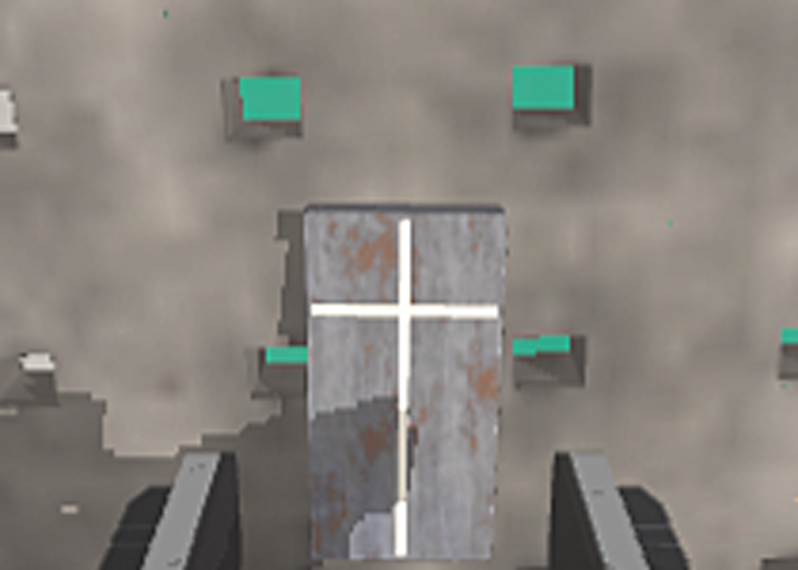

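The coupon is undisturbed, with its centre at about (403,382). The fingertips at (235,453) and (555,453) sit above its top, so they closed over it. I'll work out the tip height from that.

Run:
```python
from h import *
m=np.load('w3m.npy',allow_pickle=True).item()
for z in range(0,40,4): print(z,[w2px(m,[515.9+s*23.5,-348.2+11,z]).round(1).tolist() for s in(-1,1)])
print([(220+u/3.8,125+453/3.8) for u in(235,555)])
```

```text
0 [[291.4, 212.0], [357.9, 209.5]]
4 [[290.8, 214.2], [358.5, 211.7]]
8 [[290.1, 216.5], [359.2, 213.9]]
12 [[289.5, 218.8], [359.9, 216.2]]
16 [[288.8, 221.3], [360.7, 218.6]]
20 [[288.0, 223.8], [361.5, 221.1]]
24 [[287.3, 226.5], [362.3, 223.7]]
28 [[286.5, 229.3], [363.1, 226.4]]
32 [[285.6, 232.2], [364.0, 229.3]]
36 [[284.8, 235.2], [365.0, 232.3]]
[(281.8421052631579, 244.21052631578948), (366.0526315789474, 244.21052631578948)]
```

{"api": "arm_command", "payload": {
  "targets": [
    [[0,0,-0.003,0,0,0,0.1],[0,0,-0.003,0,0,0,0.1],[0,0,-0.001,0,0,0,0.1],[0,0,0,0,0,0,0.1]]
  ]
}}

```text
time: 4.55
tool_pos: [515.8, -348.1, -4.6]
tcp_rot: [-180.0, -0.0, 87.7]
ft_force: [0.2, -0.2, 0.4]
finger_gap: 47.0
grip_force: 0.0
```

{"api": "arm_command", "payload": {
  "targets": [
    [[0,0,-0.0015,0,0,0,0.1],[0,0,0,0,0,0,0.1]]
  ]
}}

```text
time: 4.8
tool_pos: [515.9, -348.2, -6.0]
tcp_rot: [-180.0, -0.0, 87.7]
ft_force: [0.3, -0.4, -0.1]
finger_gap: 46.7
grip_force: 0.0
```

{"api": "arm_command", "payload": {
  "targets": [
    [[0,0,0,0,0,0,0],[0,0,0,0,0,0,-0.15],[0,0,0,0,0,0,-0.3],[0,0,0,0,0,0,-0.3]]
  ],
  "force": 30
}}

```text
time: 5.3
tool_pos: [515.9, -348.3, -5.8]
tcp_rot: [180.0, 0.0, 87.7]
ft_force: [-0.0, 0.7, 0.3]
finger_gap: 29.6
grip_force: 0.0
```

Run:
```python
from h import *
m=cam("wrist");i=save("wrist","w4.png");np.save('w4.npy',i);np.save('w4m.npy',m,allow_pickle=True)
s=viewer.snapshot("side");c=viewer.camera_model("side");p=w2px(c,[516,-348,5]);print(p,w2px(m,[516,-348.3,6]))
x,y=p.astype(int);
a=cv2.resize(s[y-60:y+30,x-50:x+50],(400,360),interpolation=cv2.INTER_CUBIC)
b=cv2.resize(i[125:305,225:425],(400,360),interpolation=cv2.INTER_CUBIC)
save(0,'w4c.png',np.hstack([b,a]))
```

```text
[327.7469387  276.03165029] [325.40445886 234.12825409]
```

View pics/w4c.png

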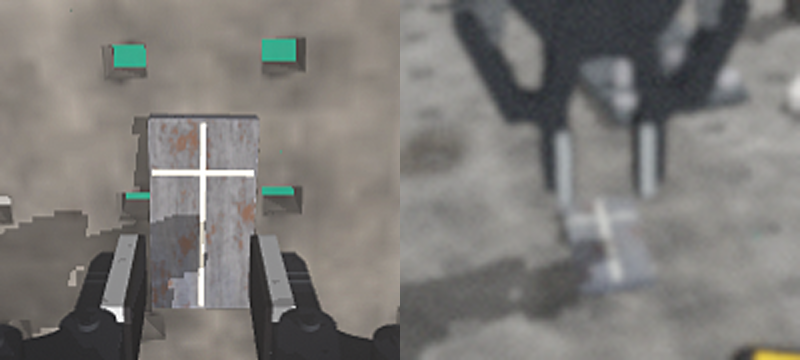

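The wrist and side views both put the fingertips some 20–30 mm above the coupon although the TCP reads -6. The fingers simply stand farther back than reported, so I'll feel my way down.

{"api": "arm_command", "payload": {
  "targets": [
    [[0,0,0,0,0,0,0.1],[0,0,0,0,0,0,0.1],[0,0,-0.003,0,0,0,0.1],[0,0,-0.003,0,0,0,0.1],[0,0,0,0,0,0,0.1]]
  ]
}}

```text
time: 6.02
tool_pos: [515.6, -348.0, -12.5]
tcp_rot: [-180.0, -0.0, 87.7]
ft_force: [0.7, -0.3, 0.4]
finger_gap: 47.0
grip_force: 0.0
```

{"api": "arm_command", "payload": {
  "targets": [
    [[0,0,-0.002,0,0,0,0.1],[0,0,-0.002,0,0,0,0.1],[0,0,-0.002,0,0,0,0.1],[0,0,0,0,0,0,0.1]]
  ]
}}

```text
time: 6.52
tool_pos: [515.7, -348.1, -18.2]
tcp_rot: [-180.0, -0.0, 87.7]
ft_force: [-0.2, -0.5, -1.0]
finger_gap: 46.9
grip_force: 0.0
```

Run:
```python
from h import *
i=viewer.snapshot("wrist");s=viewer.snapshot("side")
a=cv2.resize(s[216:306,277:377],(400,360),interpolation=cv2.INTER_CUBIC)
b=cv2.resize(i[125:305,225:425],(400,360),interpolation=cv2.INTER_CUBIC)
save(0,'w5c.png',np.hstack([b,a])); save(0,'w5.png',i); print(status.sense())
```

```text
{'time': 6.625, 'joint_pos': array([-3.87351727e+01,  2.18090773e+01,  9.16340592e+01, -8.06018875e-04,
        6.65599877e+01, -3.64432087e+01]), 'qd': array([ 0.00653407, -0.1579437 , -0.21597384, -0.00437224, -0.01631084,
       -0.08451433]), 'joint_efforts': array([ 1.76899423e-03, -6.34035444e+01, -4.38870335e+01, -4.41028051e-04,
        4.69918741e-03,  8.53028564e-05]), 'tool_pos': array([ 515.90990032, -348.21154125,  -17.89680582]), 'tcp_rot': array([-1.79997047e+02, -1.26101981e-03,  8.77083565e+01]), 'ft_force': array([-0.07974373, -0.07229753, -0.66211709]), 'wrist_torque': array([-0.02556589,  0.02767604, -0.02424525]), 'grip_force': 0.0, 'finger_gap': 46.97148146695757}
```

View pics/w5c.png

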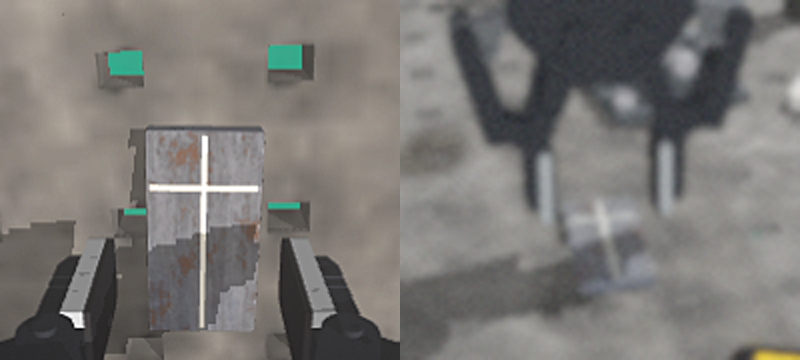

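The fingers straddle the coupon evenly in the wrist view, at (100,240) and (290,240). The side view shows the tips at row 217, about 30 crop rows above table level, so they're still roughly 15 mm too high. I'll keep going down by feel; that was my last picture, so only numbers from here.

{"api": "arm_command", "payload": {
  "targets": [
    [[0,0,-0.003,0,0,0,0.1],[0,0,-0.003,0,0,0,0.1],[0,0,-0.002,0,0,0,0.1],[0,0,0,0,0,0,0.1]]
  ]
}}

```text
time: 7.12
tool_pos: [515.7, -348.1, -26.2]
tcp_rot: [-180.0, -0.0, 87.7]
ft_force: [-0.0, -0.5, 0.3]
finger_gap: 47.0
grip_force: 0.0
```

{"api": "arm_command", "payload": {
  "targets": [
    [[0,0,-0.0015,0,0,0,0.1],[0,0,-0.0015,0,0,0,0.1],[0,0,0,0,0,0,0.1]]
  ]
}}

```text
time: 7.5
tool_pos: [515.8, -348.1, -29.0]
tcp_rot: [-180.0, -0.0, 87.7]
ft_force: [0.3, -0.4, 0.3]
finger_gap: 47.1
grip_force: 0.0
```

{"api": "arm_command", "payload": {
  "targets": [
    [[0,0,-0.0015,0,0,0,0.1],[0,0,0,0,0,0,0.1]]
  ]
}}

```text
time: 7.75
tool_pos: [515.8, -348.2, -30.5]
tcp_rot: [-180.0, -0.0, 87.7]
ft_force: [-1.0, 0.6, -0.7]
finger_gap: 46.9
grip_force: 0.0
```

{"api": "arm_command", "payload": {
  "targets": [
    [[0,0,-0.0015,0,0,0,0.1],[0,0,0,0,0,0,0.1]]
  ]
}}

```text
time: 8.0
tool_pos: [515.8, -348.2, -32.0]
tcp_rot: [-180.0, -0.0, 87.7]
ft_force: [-0.5, 0.5, 0.4]
finger_gap: 46.9
grip_force: 0.0
```

{"api": "arm_command", "payload": {
  "targets": [
    [[0,0,-0.0015,0,0,0,0.1],[0,0,-0.0015,0,0,0,0.1],[0,0,0,0,0,0,0.1]]
  ]
}}

```text
time: 8.38
tool_pos: [515.8, -348.1, -35.1]
tcp_rot: [-180.0, -0.0, 87.7]
ft_force: [-0.3, -0.7, 0.2]
finger_gap: 47.4
grip_force: 0.0
```

{"api": "arm_command", "payload": {
  "targets": [
    [[0,0,-0.0015,0,0,0,0.1],[0,0,0,0,0,0,0.1]]
  ]
}}

```text
time: 8.62
tool_pos: [515.8, -348.2, -36.5]
tcp_rot: [-180.0, -0.0, 87.7]
ft_force: [-0.6, -0.4, 1.1]
finger_gap: 46.7
grip_force: 0.0
```

{"api": "arm_command", "payload": {
  "targets": [
    [[0,0,-0.001,0,0,0,0.1],[0,0,0,0,0,0,0.1]]
  ]
}}

```text
time: 8.88
tool_pos: [515.9, -348.2, -37.4]
tcp_rot: [-180.0, -0.0, 87.7]
ft_force: [-0.1, 0.7, -0.1]
finger_gap: 47.2
grip_force: 0.0
```

Estimated tip height is now about 2–3 mm, low enough to try closing gently.

{"api": "arm_command", "payload": {
  "targets": [
    [[0,0,0,0,0,0,0],[0,0,0,0,0,0,-0.2],[0,0,0,0,0,0,-0.4],[0,0,0,0,0,0,-0.4]]
  ],
  "force": 30
}}

```text
time: 9.38
tool_pos: [516.1, -348.3, -37.1]
tcp_rot: [180.0, 0.0, 87.7]
ft_force: [-0.3, 0.9, 3.1]
finger_gap: 34.2
grip_force: 30.0
```

Gripped at 34–35 mm. The reported TCP is about 37 mm below the real fingertips, which I'll carry from here. Next I lift and hover beside the jig to measure it numerically.

{"api": "arm_command", "payload": {
  "targets": [
    [[0,0,0,0,0,0,-0.4],[0,0,0.012,0,0,0,-0.4],[0,0,0.03,0,0,0,-0.4],[0.01,0.02,0.03,0,0,0.05,-0.4],[0.015,0.03,0.03,0,0,0.05,-0.4],[0.015,0.03,0.01,0,0,0.05,-0.4],[0.014,0.013,0,0,0,0.054,-0.4],[0,0,0,0,0,0,-0.4],[0,0,0,0,0,0,-0.4]]
  ],
  "force": 100
}}

```text
time: 10.5
tool_pos: [568.9, -255.7, 73.4]
tcp_rot: [-179.9, -0.0, 99.4]
ft_force: [-0.4, 0.0, -2.2]
finger_gap: 31.0
grip_force: 99.5
```

```bash
cat > rect.py <<'E'
from h import *
def rect(i,m,cx,cy,z,W=80,s=4):
    n=int(2*W*s); g=np.zeros((n,n,2),np.float32)
    for r in range(n):
        for c in range(0,n): pass
    X,Y=np.meshgrid(cx-W+(np.arange(n)+.5)/s, cy+W-(np.arange(n)+.5)/s)
    P=np.stack([X,Y,np.full_like(X,z)],-1)-np.array(m["xyz"]); C=P@rot(m); S=C[...,:2]/C[...,2:]
    S=S*(1+m["k1"]*(S**2).sum(-1,keepdims=True))*K(m)+[m["cx"],m["cy"]]
    return cv2.remap(i,S.astype(np.float32),None,cv2.INTER_CUBIC)
def bright(i,m,cx,cy,z,lo,W=80,s=4,amin=100):
    r=rect(i,m,cx,cy,z,W,s); g=r.min(-1); b=(g>lo).astype(np.uint8)
    out=[]
    for c in cv2.findContours(b,cv2.RETR_EXTERNAL,cv2.CHAIN_APPROX_NONE)[0]:
        if cv2.contourArea(c)/s/s<amin: continue
        (u,v),(w,h),a=cv2.minAreaRect(c); out.append((round(cx-W+(u+.5)/s,2),round(cy+W-(v+.5)/s,2),round(w/s,1),round(h/s,1),round(-a,2),round(cv2.contourArea(c)/s/s)))
    return out
E
sed -i '/for r in range(n)/,+1d' rect.py
python3 - <<'E'
from rect import *
s=status.sense();m=cam("wrist");i=save("wrist","w6.png");np.save('w6.npy',i);np.save('w6m.npy',m,allow_pickle=True)
print(s["tool_pos"],s["tcp_rot"],s["finger_gap"],s["grip_force"],m["xyz"],w2px(m,[572.7,-165.3,18]))
for lo in(130,150,170,190): print(lo,bright(i,m,572.7,-165.3,18,lo))
m1=np.load('w1m.npy',allow_pickle=True).item()
for lo in(130,150,170): print(lo,bright(np.load('w1.npy'),m1,572.7,-165.3,18,lo))
E
```

```text
[ 568.93466336 -255.70530931   73.36609318] [-1.79889638e+02 -4.61576730e-02  9.93506941e+01] 31.02175741955524 99.51007194060367 [ 554.40815464 -171.94358773  254.36257784] [348.26788931  95.88067613]
130 [(550.57, -220.69, 12.0, 11.2, -85.91, 102), (645.45, -223.55, 33.2, 14.2, -90.0, 257), (610.74, -210.12, 12.3, 12.1, -33.69, 115), (580.54, -203.51, 14.0, 12.8, -79.56, 163), (572.84, -164.58, 60.5, 26.4, -80.39, 1551), (567.11, -124.3, 13.4, 13.3, -81.25, 153), (533.57, -119.32, 11.8, 11.6, -7.13, 105), (517.83, -158.05, 50.0, 108.8, -0.0, 2103), (593.83, -109.18, 12.0, 12.0, -90.0, 112), (618.32, -165.42, 71.4, 163.4, -3.07, 5770)]
150 [(605.66, -239.03, 11.1, 19.4, -65.3, 117), (645.58, -223.8, 32.8, 14.0, -90.0, 249), (610.81, -210.2, 11.9, 11.6, -60.26, 107), (580.48, -203.74, 13.5, 12.5, -77.91, 143), (647.29, -165.63, 9.4, 27.0, -18.82, 114), (572.81, -164.63, 60.1, 26.1, -80.32, 1524), (623.34, -136.53, 19.1, 13.0, -80.54, 142), (566.94, -123.75, 11.9, 12.8, -81.87, 125), (593.65, -109.4, 11.7, 11.7, -26.57, 106), (632.58, -109.17, 42.9, 47.9, -79.57, 1138)]
170 [(645.7, -
[... 479 characters left out ...]
.92, -202.83, 28.3, 32.7, -73.78, 346), (630.95, -167.05, 33.2, 43.2, -90.0, 788), (572.81, -165.14, 61.4, 27.0, -80.36, 1564), (568.11, -126.22, 11.1, 13.5, -78.69, 120), (533.03, -118.73, 11.3, 11.5, -14.04, 101), (593.45, -109.05, 12.2, 12.2, -90.0, 118), (565.84, -103.86, 15.1, 12.2, -85.6, 102), (589.2, -119.93, 69.0, 126.8, -90.0, 2674), (508.41, -96.0, 11.0, 27.1, -52.22, 134)]
150 [(645.7, -224.93, 32.5, 13.8, -90.0, 240), (610.76, -210.74, 11.7, 11.5, -45.0, 107), (581.08, -204.38, 12.0, 12.3, -73.07, 118), (572.81, -165.13, 61.0, 26.5, -80.4, 1522), (593.45, -109.18, 11.5, 11.8, -90.0, 106)]
170 [(645.83, -225.05, 31.8, 13.5, -90.0, 229), (572.81, -165.13, 60.5, 26.0, -80.4, 1477)]
```

Run:
```python
from rect import *
i=np.load('w6.npy');m=np.load('w6m.npy',allow_pickle=True).item()
z=73.4+37.2+6
print(w2px(m,[568.9,-255.7,z]))
for lo in(150,180): print(bright(i,m,568.9,-255.7,z,lo,W=50,amin=25))
r=rect(i,m,568.9,-255.7,z,50,4).min(-1)
print(cv2.resize(r,(25,25),interpolation=cv2.INTER_AREA))
i=np.load('w2.npy');m=np.load('w2m.npy',allow_pickle=True).item()
for lo in(150,180): print(bright(i,m,516.5,-348.3,6,lo,W=50,amin=25))
```

```text
[325.49884319 259.49155445]
[(572.35, -253.92, 65.8, 32.8, -63.56, 185), (595.6, -214.12, 5.8, 8.8, -60.26, 31), (590.19, -218.34, 35.7, 17.8, -32.99, 216), (611.27, -210.07, 8.5, 15.0, -90.0, 79)]
[(565.13, -238.93, 24.4, 24.4, -35.84, 96), (611.27, -209.95, 8.2, 15.0, -90.0, 76)]
[[101 101 118 122 120 120 111  94  94  97 116 120 135 183 139 143 151 149
  146 147 107 134 219 231 229]
 [ 74  85 121 127 120 118  97  62  99 128 133 122 129  90  69 144 151 143
  148 152  82  82 115 197 228]
 [ 78 107 118 125 124 122 114 108 112 120 127 127 130 138 122 156 149 142
  153 149 131 127 139 136 141]
 [ 80 104 111 118 127 127 124 120 106 101 106 106 111 117 127 140 151 153
  146 146 151 146 146 140 147]
 [ 88 110 121 124 129 132 122 115 129 135 158 146 142 139 136 142 150 154
  154 154 151 148 145 136 142]
 [ 85  89 122 128 127 132 129 136 127 113 131 162 143 146 143 144 141 148
  156 158 152 143 141 139 146]
 [ 79  82 110 125 124 120 121 142 128 114 123 176 144 151 147 141 142 134
  136 142 149 142 135 138 140]
 [ 69  72 104 121 122 122 110 143 140 136 131 177 144 169 185 173 145 133
  138 13
[... 1240 characters left out ...]
136 136 133
   58  46  46  46  46  46  46]
 [ 73  50  46  46  46  46  46  46  56 112 125 128 136 184 137 134 133 131
   84  47  45  44  43  43  42]
 [ 45  45  45  45  45  45  45  44  58 113 125 126 123 106  85 129 126 123
  109  69  47  46  45  44  44]
 [ 44  44  44  44  44  44  43  43  60 108 118 120 120 108  98 124 122 123
  123 114  48  45  45  44  42]
 [ 43  45  45  42  42  43  45  44  86 114 122 125 124 137 136 125 124 134
  122 119  61  45  45  47  43]
 [ 48  49  43  42  42  44  44  45 111 119 126 125 124 135 136 129 125 130
  134 123  74  45  45  46  42]]
[(525.38, -364.77, 14.2, 5.5, -83.99, 38), (520.68, -345.21, 70.9, 33.1, -75.77, 287)]
[(511.41, -346.73, 32.5, 64.9, -20.62, 199)]
```

```bash
cat > prof.py <<'E'
from rect import *
def prof(i,m,cx,cy,z,yaw):
    a=np.radians(yaw); s=np.arange(-45,45,.25)
    def samp(x,y):
        P=np.stack([cx+np.cos(a)*x-np.sin(a)*y,cy+np.sin(a)*x+np.cos(a)*y,np.full_like(x,z)],-1)-np.array(m["xyz"])
        C=P@rot(m);S=C[...,:2]/C[...,2:];S=S*(1+m["k1"]*(S**2).sum(-1,keepdims=True))*K(m)+[m["cx"],m["cy"]]
        return cv2.remap(i,S.astype(np.float32),None,cv2.INTER_LINEAR).min(-1).astype(float)
    def pk(p,lo,hi):
        k=(s>lo)&(s<hi);q=p[k]-np.median(p[k]);q[q<.35*q.max()]=0;return round((q*s[k]).sum()/q.sum(),2)
    X,Y=np.meshgrid(s,s)   # rows=y
    I=samp(X,Y)
    col=lambda a,b:I[:,(s>a)&(s<b)].mean(1)
    row=lambda a,b:I[(s>a)&(s<b)].mean(0)
    print("cross line y: left",pk(col(-13,-4),10,24),"right",pk(col(4,13),10,24)," long line x at y=24-31:",pk(row(24,31),-10,10),"y=8-14:",pk(row(8,13),-10,10))
    g=np.gradient(cv2.GaussianBlur(col(-10,-3)[:,None],(1,9),1.2)[:,0])
    k=(s>28)&(s<42);print("far end edge",s[k][np.argmax(abs(g[k]))],[round(v) for v in col(-13,-4)[(s>26)&(s<42)][::4]])
    r=row(24,31);print("x-edges",[round(v) for v in r[(s>-24)&(s<24)][::6]])
E
python3 - <<'E'
from prof import *
L=lambda n:np.load(n+'m.npy',allow_pickle=True).item()
prof(np.load('w2.npy'),L('w2'),516.46,-348.21,6,-2.3)
for z in(112.6,116.6,120.6):prof(np.load('w6.npy'),L('w6'),568.93,-255.7,z,9.35)
E
```

```text
cross line y: left 16.86 right 16.66  long line x at y=24-31: -0.11 y=8-14: -0.42
far end edge 36.25 [118, 116, 117, 123, 127, 130, 136, 142, 129, 111, 126, 142, 138, 134, 132, 129]
x-edges [125, 113, 98, 85, 117, 142, 146, 139, 137, 122, 120, 108, 114, 112, 103, 162, 228, 127, 139, 140, 143, 151, 146, 143, 134, 139, 139, 153, 126, 127, 125, 125]
cross line y: left 15.18 right 15.19  long line x at y=24-31: -1.16 y=8-14: -1.21
far end edge 34.0 [111, 110, 118, 119, 129, 137, 135, 144, 84, 84, 112, 116, 113, 114, 116, 119]
x-edges [123, 123, 123, 116, 138, 151, 131, 136, 122, 119, 112, 113, 118, 102, 127, 255, 112, 137, 139, 138, 149, 143, 145, 135, 143, 135, 145, 148, 145, 146, 149, 151]
cross line y: left 17.17 right 17.17  long line x at y=24-31: -1.15 y=8-14: -1.23
far end edge 35.5 [115, 113, 109, 115, 121, 121, 134, 137, 138, 128, 79, 102, 118, 114, 113, 116]
x-edges [121, 120, 119, 116, 139, 142, 138, 138, 123, 124, 108, 109, 116, 104, 125, 255, 113, 139, 142, 140, 151, 149, 144, 132, 146, 138, 141, 135, 146, 146, 149, 149]
cross line y: left 19.15 right 19.15  long line x at y=24-31: -1.15 y=8-14: -1.23
far end edge 37.0 [124, 115, 116, 114, 110, 119, 120, 129, 136, 136, 142, 77, 86, 118, 116, 113]
x-edges [121, 119, 118, 116, 134, 138, 147, 142, 130, 123, 113, 113, 125, 108, 125, 255, 109, 141, 144, 142, 153, 151, 144, 141, 143, 143, 139, 141, 144, 142, 145, 149]
```

{"api": "arm_command", "payload": {
  "targets": [
    [[0.001,0.02,-0.01,0,0,0.005,-0.4],[0.002,0.03,-0.015,0,0,0,-0.4],[0.001,0.025,-0.015,0,0,0,-0.4],[0.001,0.012,-0.008,0,0,0,-0.4],[0,0.004,-0.002,0,0,0,-0.4],[0,0,0,0,0,0,-0.4],[0,0,0,0,0,0,-0.4]]
  ]
}}

```text
time: 11.42
tool_pos: [575.5, -165.2, 25.4]
tcp_rot: [179.9, 0.1, 99.6]
ft_force: [0.6, -0.3, -1.8]
finger_gap: 31.4
grip_force: 99.5
```

Run:
```python
from prof import *
s=status.sense();m=cam("wrist");i=save("wrist","w7.png");np.save('w7.npy',i);np.save('w7m.npy',m,allow_pickle=True)
t=s["tool_pos"];print(t,s["tcp_rot"],s["finger_gap"],m["xyz"])
prof(i,m,t[0],t[1],t[2]+43.2,s["tcp_rot"][2]-90)
L=lambda n:np.load(n+'m.npy',allow_pickle=True).item()
sel=lambda o:[q for q in o if q[1]>-135 and 520<q[0]<610 and q[2]<16]
for n in('w6','w7'):
  for lo in(150,170,190):print(n,lo,sel(bright(np.load(n+'.npy'),L(n),572.7,-130,14,lo,W=60,amin=40)))
```

```text
[ 575.46264763 -165.23973903   25.43792291] [1.79936763e+02 5.21006249e-02 9.96387250e+01] 31.423989030952324 [559.93875512 -81.33933308 206.27572085]
cross line y: left 17.21 right 17.19  long line x at y=24-31: -1.32 y=8-14: -1.31
far end edge 37.25 [120, 118, 114, 118, 126, 126, 138, 142, 141, 139, 79, 143, 209, 203, 203, 203]
x-edges [84, 83, 83, 81, 145, 150, 142, 143, 125, 130, 111, 115, 119, 109, 131, 255, 120, 146, 149, 146, 158, 154, 149, 137, 150, 144, 147, 110, 119, 124, 119, 119]
w6 150 [(567.18, -122.97, 12.3, 12.9, -81.87, 129), (533.17, -118.25, 11.5, 11.3, -24.78, 99), (594.3, -108.33, 11.9, 12.0, -29.74, 110)]
w6 170 [(567.07, -122.29, 10.6, 12.5, -81.57, 94), (532.73, -117.42, 9.3, 11.7, -69.44, 70), (594.37, -108.35, 11.7, 11.7, -7.13, 105)]
w6 190 [(566.88, -121.62, 8.8, 12.0, -82.23, 56), (532.75, -117.37, 8.9, 11.4, -69.44, 62), (594.33, -108.25, 11.2, 11.5, -90.0, 100)]
w7 150 [(533.0, -117.26, 9.4, 12.1, -75.38, 83), (594.42, -108.23, 11.9, 12.0, -33.69, 110), (537.64, -88.79, 9.8, 9.2, -48.5, 40), (544.65, -78.15, 15.2, 13.5, -81.87, 117)]
w7 170 [(566.52, -132.85, 6.4, 12.6, -81.87, 67), (532.95, -117.21, 9.0, 11.9, -75.38, 74), (594.33, -108.25, 11.8, 11.5, -90.0, 105)]
w7 190 [(565.71, -132.95, 6.0, 10.9, -82.87, 42), (532.84, -117.14, 8.5, 11.6, -75.38, 65), (594.33, -108.25, 11.4, 11.3, -63.43, 99), (563.95, -109.38, 9.8, 16.5, -0.0, 83)]
```

{"api": "arm_command", "payload": {
  "targets": [
    [[-0.0013,0.0006,-0.008,0,0,0,-0.4],[0,0,-0.01,0,0,0,-0.4],[0,0,-0.006,0,0,0,-0.4],[0,0,0,0,0,0,-0.4]]
  ]
}}

```text
time: 11.98
tool_pos: [572.9, -163.5, -0.4]
tcp_rot: [-179.9, -0.0, 99.7]
ft_force: [0.1, -0.5, -1.0]
finger_gap: 30.9
grip_force: 99.5
```

{"api": "arm_command", "payload": {
  "targets": [
    [[0,0,-0.002,0,0,0,-0.4],[0,0,-0.002,0,0,0,-0.4],[0,0,-0.002,0,0,0,-0.4],[0,0,0,0,0,0,-0.4]]
  ]
}}

```text
time: 12.48
tool_pos: [573.7, -163.9, -5.3]
tcp_rot: [180.0, 0.0, 99.7]
ft_force: [1.2, -2.2, 0.1]
finger_gap: 31.2
grip_force: 99.6
```

{"api": "arm_command", "payload": {
  "targets": [
    [[0.0004,-0.0006,-0.002,0,0,0,-0.4],[0,0,-0.002,0,0,0,-0.4],[0,0,0,0,0,0,-0.4]]
  ]
}}

```text
time: 12.85
tool_pos: [574.6, -164.2, -9.0]
tcp_rot: [179.9, 0.0, 99.7]
ft_force: [1.0, 0.8, 3.1]
finger_gap: 31.5
grip_force: 100.1
```

{"api": "arm_command", "payload": {
  "targets": [
    [[0,0,-0.002,0,0,0,-0.4],[0,0,-0.002,0,0,0,-0.4],[0,0,0,0,0,0,-0.4]]
  ]
}}

```text
time: 13.22
tool_pos: [573.8, -164.0, -13.9]
tcp_rot: [-180.0, -0.0, 99.7]
ft_force: [2.2, 0.5, -1.5]
finger_gap: 31.3
grip_force: 99.6
```

{"api": "arm_command", "payload": {
  "targets": [
    [[0,0,-0.002,0,0,0,-0.4],[0,0,-0.002,0,0,0,-0.4],[0,0,-0.001,0,0,0,-0.4],[0,0,0,0,0,0,-0.4]]
  ]
}}

```text
time: 13.72
tool_pos: [573.4, -164.0, -18.6]
tcp_rot: [-179.9, -0.0, 99.7]
ft_force: [-2.0, 0.8, 3.0]
finger_gap: 31.3
grip_force: 100.0
```

{"api": "arm_command", "payload": {
  "targets": [
    [[0,0,-0.002,0,0,0,-0.4],[0,0,-0.001,0,0,0,-0.4],[0,0,0,0,0,0,-0.4]]
  ]
}}

```text
time: 14.1
tool_pos: [573.6, -164.1, -18.7]
tcp_rot: [-179.9, -0.0, 99.7]
ft_force: [-16.2, 5.3, 28.0]
finger_gap: 30.9
grip_force: 103.4
```

{"api": "arm_command", "payload": {
  "targets": [
    [[0,0,0.0015,0,0,0,-0.4],[0,0,0,0,0,0,0.0],[0,0,0,0,0,0,0.2],[0,0,0,0,0,0,0.2],[0,0,0.02,0,0,0,0.2],[0,0,0.05,0,0,0,0.2],[0,-0.02,0.05,0,0,0,0.2],[0,-0.03,0.03,0,0,0,0.2],[0,0,0,0,0,0,0.2],[0,0,0,0,0,0,0.2]]
  ]
}}

```text
time: 15.35
tool_pos: [573.8, -213.8, 130.1]
tcp_rot: [-180.0, -0.0, 99.7]
ft_force: [-0.7, 0.1, -1.4]
finger_gap: 51.3
grip_force: 0.0
```

Run:
```python
from prof import *
s=status.sense();m=cam("wrist");i=save("wrist","w8.png");np.save('w8.npy',i);np.save('w8m.npy',m,allow_pickle=True)
t=s["tool_pos"];print(s["time"],t,s["tcp_rot"],s["finger_gap"],m["xyz"],w2px(m,[572.8,-164.6,24]),w2px(m,[550,-20,115]))
for z in(24,30):prof(i,m,572.82,-164.65,z,9.65)
r=rect(i,m,572.82,-164.65,24,60,4).min(-1)
M=cv2.getRotationMatrix2D((240,240),-9.65,1);r=cv2.warpAffine(r,M,(480,480))
print(cv2.resize(r[40:440,140:340],(25,50),interpolation=cv2.INTER_AREA))
```

```text
15.35 [ 573.75683594 -213.82849229  130.11370671] [-1.79995050e+02 -2.95916693e-02  9.96596180e+01] 51.28542828917134 [ 558.45726836 -130.15565217  311.08691463] [331.9878392  138.28813149] [ 341.82909284 -105.7881558 ]
cross line y: left 17.59 right 17.59  long line x at y=24-31: -0.13 y=8-14: -0.25
far end edge 40.25 [117, 115, 112, 116, 122, 119, 118, 117, 113, 114, 106, 112, 115, 111, 124, 134]
x-edges [160, 153, 141, 91, 84, 142, 144, 138, 133, 120, 117, 105, 113, 108, 104, 165, 223, 110, 137, 137, 140, 150, 144, 139, 138, 138, 139, 123, 94, 102, 107, 145]
cross line y: left 17.98 right 17.97  long line x at y=24-31: -0.34 y=8-14: -0.45
far end edge 41.75 [118, 115, 113, 115, 121, 119, 118, 118, 113, 115, 107, 113, 116, 112, 127, 135]
x-edges [150, 151, 141, 101, 71, 143, 145, 138, 133, 121, 118, 106, 114, 107, 105, 178, 211, 115, 139, 137, 142, 149, 143, 138, 140, 136, 139, 103, 96, 104, 120, 161]
[[ 87  86  82 ...  83  81 155]
 [ 81  81  82 ...  97  81  89]
 [ 81  80  82 ... 110 111 101]
 ...
 [ 76  78  78 ...  96  76 113]
 [ 77  78  77 ...  83  75 176]
 [ 78  78  77 ...  88  75 196]]
```

Run:
```python
from rect import *
for n in('w1','w8'):
    i=np.load(n+'.npy');m=np.load(n+'m.npy',allow_pickle=True).item()
    r=rect(i,m,572.82,-164.65,30,60,4).min(-1);M=cv2.getRotationMatrix2D((240,240),-9.65,1);r=cv2.warpAffine(r,M,(480,480)).astype(float)
    p=r[:,228:252].mean(1); y=60-(np.arange(480)+.5)/4
    for a,b in((24,50),(-50,-24)):
        k=(y>a)&(y<b);print(n,a,b,p[k][::4].round().astype(int).tolist())
```

```text
w1 24 50 [107, 106, 105, 105, 106, 99, 87, 146, 198, 200, 190, 184, 178, 174, 169, 161, 148, 128, 105, 89, 99, 191, 214, 204, 202, 202]
w1 -50 -24 [198, 198, 202, 206, 191, 128, 73, 96, 116, 141, 160, 168, 172, 171, 170, 171, 176, 183, 190, 185, 151, 105, 92, 104, 105, 105]
w8 24 50 [111, 111, 109, 109, 107, 107, 98, 132, 215, 197, 189, 184, 179, 173, 169, 163, 145, 124, 142, 163, 160, 156, 154, 155, 160, 162]
w8 -50 -24 [171, 171, 170, 170, 169, 173, 159, 138, 141, 156, 167, 175, 176, 173, 171, 170, 175, 181, 186, 195, 190, 132, 90, 99, 110, 108]
```

Coupon seated at (-0.2, +0.6) in the jig frame. Both bolts reach as far in as they did at the start, so it is latched. Next I measure the punch and block.

{"api": "arm_command", "payload": {
  "targets": [
    [[-0.006,0.02,0,0,0,-0.08,0.2],[-0.009,0.03,0,0,0,-0.08,0.2],[-0.009,0.03,0,0,0,-0.08,0.2],[-0.009,0.025,0,0,0,-0.08,0.2],[-0.006,0.014,0,0,0,-0.075,0.2],[0,0,0,0,0,0,0.2],[0,0,0,0,0,0,0.2]]
  ]
}}

```text
time: 16.27
tool_pos: [534.7, -95.1, 129.4]
tcp_rot: [-179.9, 0.0, 77.2]
ft_force: [-1.1, -0.0, 0.6]
finger_gap: 51.4
grip_force: 0.0
```

Run:
```python
from rect import *
s=status.sense();m=cam("wrist");i=save("wrist","w9.png");np.save('w9.npy',i);np.save('w9m.npy',m,allow_pickle=True)
print(s["time"],s["tool_pos"],s["tcp_rot"],m["xyz"],w2px(m,[553,-20,115]))
for lo in(150,180,200,220): print(lo,[q for q in bright(i,m,560,5,54,lo,W=80,amin=400)])
r=rect(i,m,553,-20,60,24,4).min(-1); np.set_printoptions(linewidth=250,threshold=10**6)
print(cv2.resize(r,(32,32),interpolation=cv2.INTER_AREA))
```

```text
16.275 [534.66751773 -95.12055632 129.37774288] [-1.79929465e+02  6.58343550e-03  7.71776802e+01] [552.67771334 -12.32266568 310.31143773] [326.86121374 111.89988039]
150 [(541.18, 15.01, 146.8, 112.0, -84.22, 7015)]
180 [(542.24, 7.13, 80.5, 118.9, -12.38, 5123)]
200 [(555.38, 2.61, 52.7, 115.3, -12.33, 4656)]
220 [(555.36, 2.62, 52.3, 114.9, -12.32, 4479)]
[[222 244 244 244 241 242 242 241 244 243 239 240 243 242 244 243 241 243 243 242 243 241 241 242 240 238 241 241 241 243 244 242]
 [244 243 243 243 241 243 242 241 244 242 239 240 243 243 244 242 241 244 242 242 244 241 242 242 240 239 241 240 241 243 244 242]
 [250 243 243 243 242 244 242 242 244 241 239 240 243 243 244 242 241 244 242 242 244 241 242 242 239 239 241 240 242 243 244 241]
 [247 243 243 243 243 243 241 243 243 241 238 241 243 243 244 241 242 244 241 243 243 241 242 242 238 240 240 239 242 243 243 241]
 [245 243 243 242 243 243 241 244 244 240 238 242 243 244 243 241 243 243 242 243 242 241 242 241 238 241 241 240 243 244 243 240]
 [244 243 244 241 243 242 241 244 243 239 238 242 243 243 242 241 243 242 241 243 24
[... 2753 characters left out ...]
241 239 241 241 243 240 239 248 177 141 141]
 [168 171 237 246 238 234 239 240 245 246 248 249 242 222 242 245 245 241 239 236 240 240 239 241 242 243 240 240 245 157 139 138]
 [225 240 244 241 237 235 239 240 242 241 239 243 243 241 241 239 240 240 238 237 241 240 240 241 242 243 239 241 236 141 135 135]
 [241 241 242 240 235 236 239 240 242 241 238 243 240 239 239 239 240 240 237 237 241 239 240 240 243 242 239 243 214 131 135 134]
 [239 240 241 239 234 237 239 241 242 240 239 243 239 239 238 239 239 240 236 239 241 238 240 241 243 242 239 246 177 129 134 135]
 [243 241 242 238 233 238 239 241 242 239 240 242 240 239 238 240 239 239 235 240 241 239 240 241 243 240 239 248 153 134 135 135]]
```

Run:
```python
from rect import *
i=np.load('w9.npy');m=np.load('w9m.npy',allow_pickle=True).item()
for th in(130,145,160):
    r=rect(i,m,553,-20,120,20,8).min(-1);b=(r<th).astype(np.uint8)
    for c in cv2.findContours(b,cv2.RETR_EXTERNAL,cv2.CHAIN_APPROX_NONE)[0]:
        if cv2.contourArea(c)<5000:continue
        (u,v),R0=cv2.minEnclosingCircle(c);e=cv2.fitEllipse(c);f=lambda u,v:(round(533+(u+.5)/8,2),round(-(v+.5)/8,2))
        print(th,f(u,v),R0/8*2,f(*e[0]),np.array(e[1])/8,cv2.contourArea(c)/64)
# block width-profile edges at z=54, in block frame about hole guess: sample along block y at x=0
a=np.radians(77.67);ex=np.array([np.cos(a),np.sin(a)]);ey=np.array([-ex[1],ex[0]])
r=rect(i,m,560,5,54,90,4).min(-1)
b=(r>205).astype(np.uint8);c=max(cv2.findContours(b,cv2.RETR_EXTERNAL,cv2.CHAIN_APPROX_NONE)[0],key=cv2.contourArea)[:,0]
P=np.c_[470+(c[:,0]+.5)/4,95-(c[:,1]+.5)/4]
print("y",np.percentile(P@ey,[1,5,50,95,99]).round(1),"x",np.percentile(P@ex,[0,1,5,50,95,99,100]).round(1))
for q in((551,-21),(551.5,-20.5)):print(np.array(q)@ex,np.array(q)@ey)
h=rect(i,m,560,5,54,90,4).min(-1)
for t in(-10,0,10):
  L=[]
  for x in np.arange(-75,75,2.5):
    p=np.array([555.4,2.6])+ex*x+ey*t;L.append(int(h[int((95-p[1])*4),int((p[0]-470)*4)]))
  print(t,L)
```

```text
130 (549.67, -22.39) 17.194101333618164 (549.64, -22.3) [16.47970581 16.75559998] 216.484375
145 (549.38, -21.68) 18.41268539428711 (549.5, -22.21) [16.57394218 17.40692329] 224.3671875
160 (549.05, -21.4) 19.410974502563477 (549.38, -22.08) [16.68828201 18.11450005] 231.5234375
160 (569.62, -24.88) 30.844898223876953 (570.23, -34.28) [ 5.41927433 39.86125946] 98.5234375
y [-568.2 -568.  -537.5 -515.9 -515.8] x [ 63.5  63.7  68.  113.5 178.5 178.6 178.7]
97.14599538164791 -542.7749585061096
97.74123329913589 -543.1566544866811
-10 [132, 133, 134, 130, 119, 124, 130, 222, 241, 225, 238, 239, 239, 239, 240, 242, 232, 90, 98, 103, 129, 211, 216, 233, 242, 241, 241, 241, 241, 241, 240, 242, 242, 241, 241, 241, 242, 242, 242, 242, 243, 243, 243, 243, 244, 243, 244, 244, 244, 244, 244, 245, 246, 221, 169, 0, 0, 0, 0, 0]
0 [128, 129, 133, 134, 130, 130, 111, 144, 82, 246, 242, 243, 243, 244, 107, 101, 115, 115, 117, 117, 119, 120, 115, 205, 215, 246, 244, 243, 244, 244, 244, 244, 244, 244, 244, 245, 245, 244, 245, 255, 97, 90, 90, 90, 120, 121, 113, 249, 246, 246, 246, 246, 246, 199, 158, 0, 0, 0, 0, 0]
10 [119, 122, 121, 123, 91, 92, 89, 147, 166, 229, 232, 234, 233, 209, 173, 174, 119, 80, 88, 92, 88, 207, 206, 219, 237, 237, 238, 237, 238, 239, 239, 240, 239, 239, 240, 240, 240, 240, 205, 178, 178, 171, 248, 239, 240, 241, 241, 241, 241, 242, 242, 241, 241, 211, 190, 0, 0, 0, 0, 0]
```

Cap centre measured at (549.65,-22.25), and the hole from the block edges at about (549.9,-22.5), so they agree. I'll move above the punch, go down beside the barrel and grip it.

{"api": "arm_command", "payload": {
  "targets": [
    [[0.004,0.018,0,0,0,0.008,0.2],[0.006,0.027,-0.01,0,0,0,0.2],[0.004,0.018,-0.02,0,0,0,0.2],[0.002,0.009,-0.025,0,0,0,0.2],[0,0,-0.02,0,0,0,0.2],[0,0,0,0,0,0,0.2]]
  ]
}}

```text
time: 17.08
tool_pos: [548.9, -23.1, 52.3]
tcp_rot: [-179.7, 0.0, 77.5]
ft_force: [0.0, -0.0, 0.4]
finger_gap: 51.2
grip_force: 0.0
```

{"api": "arm_command", "payload": {
  "targets": [
    [[0.0015,0.0006,-0.006,0,0,0,0.2],[0,0,-0.007,0,0,0,0.2],[0,0,-0.006,0,0,0,0.2],[0,0,0,0,0,0,0.2]]
  ]
}}

```text
time: 17.58
tool_pos: [552.1, -22.7, 35.6]
tcp_rot: [-180.0, 0.0, 77.5]
ft_force: [-0.7, 0.0, 0.1]
finger_gap: 51.1
grip_force: 0.0
```

{"api": "arm_command", "payload": {
  "targets": [
    [[0,0,0,0,0,0,0],[0,0,0,0,0,0,-0.3],[0,0,0,0,0,0,-0.5],[0,0,0,0,0,0,-0.8],[0,0,0,0,0,0,-0.8],[0,0,0,0,0,0,-0.8]]
  ],
  "force": 40
}}

```text
time: 18.32
tool_pos: [552.6, -22.6, 36.3]
tcp_rot: [180.0, -0.0, 77.5]
ft_force: [0.2, 0.6, 0.9]
finger_gap: 15.2
grip_force: 39.0
```

{"api": "arm_command", "payload": {
  "targets": [
    [[0,0,0,0,0,0,-0.8],[0,0,0.008,0,0,0,-0.8],[0,0,0.015,0,0,0,-0.8],[0,0,0.02,0,0,0,-0.8],[0,0,0.018,0,0,0,-0.8],[0,0,0.009,0,0,0,-0.8],[0,0,0,0,0,0,-0.8],[0,0,0,0,0,0,-0.8]]
  ],
  "force": 80
}}

```text
time: 19.32
tool_pos: [552.0, -22.6, 105.4]
tcp_rot: [-179.9, 0.0, 77.5]
ft_force: [-0.3, -0.2, -2.1]
finger_gap: 14.2
grip_force: 77.9
```

Run:
```python
from rect import *
s=status.sense();m=cam("wrist");i=save("wrist","w10.png");np.save('w10.npy',i);np.save('w10m.npy',m,allow_pickle=True)
t=s["tool_pos"];print(s["time"],t,s["tcp_rot"],s["finger_gap"],s["ft_force"],m["xyz"])
dz=t[2]-36.3;np.set_printoptions(linewidth=250,threshold=10**6)
for z in (9,54,114,120):print(z,w2px(m,[t[0],t[1],z+dz]))
u,v=w2px(m,[t[0],t[1],9+dz]).astype(int)
print(cv2.resize(i[v-50:v+150,u-44:u+44].min(-1),(22,50),interpolation=cv2.INTER_AREA),u,v)
```

```text
19.325 [551.9825197  -22.57145369 105.39891544] [-1.79934268e+02  4.87882040e-03  7.75095472e+01] 14.172009339092872 [-0.30956351 -0.17237264 -2.12943281] [569.49140027  60.34939461 286.33129585]
9 [324.94971653 211.77892887]
54 [325.20796788 237.85631209]
114 [325.81767575 299.73582694]
120 [325.90925926 309.06997057]
[[ 99 102 114 240 235 235 235 233 235 236 235 235 234 234 232 232 235 234 185 142 140 142]
 [ 99 102 107 241 236 235 235 233 235 236 235 235 233 233 231 232 235 234 184 148 141 139]
 [101 104 100 242 236 235 235 233 235 236 235 235 233 233 231 232 235 234 180 152 146 141]
 [102 106 100 239 236 235 235 233 235 236 235 235 234 233 231 232 235 234 170 146 147 149]
 [102 104 100 233 236 235 236 233 235 236 234 235 233 233 231 232 235 234 167 139 142 148]
 [102 103 100 224 236 235 236 233 234 236 235 234 233 233 231 233 235 234 162 138 137 138]
 [ 99 102 100 220 237 235 236 233 234 236 235 234 234 232 232 233 235 234 163 141 139 136]
 [ 98 100  98 214 237 235 236 233 235 229 209 212 234 233 232 233 235 234 158 138 136 124]
 [ 98  99 100 206 237 236 236 234 211 144 149 142 1
[... 3079 characters left out ...]
1 108 110 106  97  99 106 110  41  36  40  40  40  47]
 [ 41  39  39  40  38  43 111 107 112 105 104  99  99 106 107 108  41  34  39  39  39  39]
 [ 39  39  39  39  37  48 103 102 104 101  98  93  96  99 103 107  45  34  39  39  39  39]
 [ 38  39  38  39  38  52 102 101 102  91  91  98 103 105 102 103  47  34  39  39  39  39]
 [ 38  38  38  39  36  33  42  62  70  72  75 103  94  80  59  42  32  33  38  38  38  38]
 [ 38  38  38  38  37  33  32  33  32  32  33  35  31  32  33  33  32  32  38  38  38  38]
 [ 37  38  38  38  34  32  30  30  30  30  30  30  30  30  30  30  30  30  38  38  38  37]
 [ 37  37  38  38  37  37  33  32  32  32  32  32  32  32  32  32  32  30  38  38  37  37]] 324 211
```

Run:
```python
from rect import *
np.set_printoptions(linewidth=250)
i=np.load('w10.npy').min(-1);print(i[200:232:1,314:338])
```

```text
[[181 162 167 119 126 130 128 129 131 129 130 130 129 127 127 125 123 119 129 154 146 241 232 232]
 [179 187 190 164 121 126 131 131 131 130 129 130 129 129 128 127 124 117 114 161 149 231 234 233]
 [177 183 187 186 163 120 127 131 131 132 131 130 129 128 128 125 123 117 120 167 152 225 234 233]
 [176 180 184 184 183 160 124 128 130 131 130 130 130 128 128 126 123 117 125 169 156 225 233 233]
 [176 178 180 182 182 182 159 125 130 131 130 131 129 129 128 125 123 117 135 171 159 234 233 234]
 [176 178 180 178 181 178 178 123 127 129 129 130 129 128 126 125 120 113 171 172 175 237 232 233]
 [171 179 180 178 176 176 175 154 124 128 130 130 130 128 127 123 117 139 188 175 217 234 231 234]
 [221 175 178 178 174 173 170 169 148 148 126 128 129 127 125 118 128 154 190 175 238 232 232 234]
 [246 206 174 175 175 171 170 164 159 157 139 137 131 124 117 112 168 183 188 201 239 230 230 234]
 [247 242 221 185 170 168 166 161 157 153 146 139 127 116 150 185 201 196 197 232 235 230 231 234]
 [245 248 245 235 215 180 159 155 153 145 137 130 161 198 208 219 204 204 229 237 234 228 231 234]
 [240 243 2
[... 1368 characters left out ...]
3 234]
 [208 101 101 112 119 123 130 129 130 131 133 133 134 136 137 139 137 129 175 224 243 234 235 235]
 [122 102 111 118 129 162 169 169 170 173 172 160 161 161 165 168 146 137 132 157 190 205 242 239]
 [101 114 126 161 187 197 198 197 201 203 203 198 198 200 201 205 192 168 142 136 130 148 205 233]
 [151 160 187 197 203 198 196 196 199 201 202 200 200 201 203 204 212 205 193 153 143 138 145 176]
 [195 197 205 201 196 194 193 193 193 194 197 196 195 194 195 196 200 206 214 199 184 152 141 134]
 [201 201 197 197 197 196 194 193 193 194 194 196 198 197 194 194 195 198 202 209 209 194 171 146]
 [197 196 197 197 198 198 199 197 198 197 197 198 199 198 198 195 195 196 196 199 204 207 205 192]]
```

Punch held upright and unslipped: the point shows at (323,212) against a predicted (325,212), the same -1.2 mm lateral camera bias the coupon showed. I move over the mark.

{"api": "arm_command", "payload": {
  "targets": [
    [[0.002,-0.015,0,0,0,0,-0.8],[0.004,-0.03,0,0,0,0,-0.8],[0.004,-0.03,-0.005,0,0,0,-0.8],[0.004,-0.026,-0.01,0,0,0,-0.8],[0.003,-0.016,-0.01,0,0,0,-0.8],[0.002,-0.008,-0.01,0,0,0,-0.8],[0,0,-0.004,0,0,0,-0.8],[0,0,0,0,0,0,-0.8]]
  ]
}}

```text
time: 20.38
tool_pos: [571.1, -146.8, 66.6]
tcp_rot: [-179.9, -0.0, 77.5]
ft_force: [0.2, 1.3, -1.0]
finger_gap: 14.5
grip_force: 77.9
```

Run:
```python
from rect import *
s=status.sense();m=cam("wrist");i=save("wrist","w11.png")
t=s["tool_pos"];print(s["time"],t,s["tcp_rot"]);print("mark",w2px(m,[569.67,-147.34,24]),"tip",w2px(m,[t[0]-1.17,t[1]+.26,t[2]-27.3]))
u,v=w2px(m,[569.67,-147.34,24]).astype(int);np.set_printoptions(linewidth=250)
print(u,v);print(i.min(-1)[v-22:v+22:1,u-15:u+15])
```

```text
20.375 [ 571.14655813 -146.76360674   66.57864179] [-1.79934651e+02 -2.42951187e-02  7.75481286e+01]
mark [323.35121024 206.01825549] tip [323.46675519 211.79686404]
323 206
[[105 105 104 ... 151 155  84]
 [103 101  99 ... 144 148 126]
 [ 96  92 125 ... 133 149 145]
 ...
 [ 75  71 107 ... 130 100 114]
 [ 78  74  69 ... 126 106 106]
 [ 78  74  78 ... 139 128 118]]
```

{"api": "arm_command", "payload": {
  "targets": [
    [[-0.0003,-0.0008,-0.005,0,0,0,-0.8],[0,0,-0.004,0,0,0,-0.8],[0,0,-0.002,0,0,0,-0.8],[0,0,0,0,0,0,-0.8]]
  ]
}}

```text
time: 20.92
tool_pos: [571.0, -148.3, 55.9]
tcp_rot: [-180.0, -0.0, 77.5]
ft_force: [1.1, -0.9, -0.8]
finger_gap: 14.8
grip_force: 77.9
```

{"api": "arm_command", "payload": {
  "targets": [
    [[0,0,-0.0015,0,0,0,-0.8],[0,0,-0.0015,0,0,0,-0.8],[0,0,-0.0015,0,0,0,-0.8],[0,0,0,0,0,0,-0.8]]
  ]
}}

```text
time: 21.42
tool_pos: [571.2, -148.4, 51.5]
tcp_rot: [-180.0, -0.0, 77.5]
ft_force: [0.1, -0.3, -1.1]
finger_gap: 14.4
grip_force: 77.9
```

{"api": "arm_command", "payload": {
  "targets": [
    [[-0.0003,0.0008,0,0,0,0,-0.8],[0,0,-0.001,0,0,0,-0.8],[0,0,-0.001,0,0,0,-0.8],[0,0,0,0,0,0,-0.8]]
  ]
}}

```text
time: 21.92
tool_pos: [571.4, -147.8, 50.4]
tcp_rot: [179.9, 0.0, 77.5]
ft_force: [-1.6, 0.0, 6.1]
finger_gap: 14.4
grip_force: 78.3
```

Run:
```python
from rect import *
s=status.sense();m=cam("wrist");i=save("wrist","w12.png");t=s["tool_pos"];print(s["time"],t,s["ft_force"])
print("mark",w2px(m,[569.67,-147.34,24]),"tip",w2px(m,[t[0]-1.17,t[1]+.26,t[2]-27.3]))
np.set_printoptions(linewidth=250,threshold=10**6);print(i.min(-1)[186:226,300:348:2])
```

```text
21.925 [ 571.37507435 -147.7580342    50.38100275] [-1.62993784  0.03682718  6.12540282]
mark [322.72934206 212.17310276] tip [323.42499744 211.78310351]
[[109 109 108 108 106 106 106 105 105 106 106 101 105 110 107  64 106 157 101  77 107 121 145 160]
 [108 109 108 107 106 106 105 106 103 102  90 101 107 101  91 113 127 149 147  76 108 121 147 165]
 [107 108 106 106 105 104 104 103 108  89  95 106 101 111 112 130 123 145 154  75 109 118 154 171]
 [108 107 106 105 104 104  99 126 165  89 101  80 129 140 124 129 128 138 148  67 107 116 158 179]
 [107 106 105 105 102  98 120 172 182 145 125 119 145 146 128 130 130 133 153  57 105 114 154 188]
 [105 104 105 102  87 100 175 186 174 165 142 140 143 135 144 129 126 129 149  75 103 111 148 197]
 [106 105 103  84 184 171 191 180 171 159 145 135 139 126 146 130 129 125 142  88 102 107 164 212]
 [106 106 129 185 218 200 186 177 169 160 145 136 139 128 140 131 130 131 137  87 111  99 198 225]
 [105  84 201 222 207 193 184 176 166 159 147 131 141 136 139 136 120 133 134  83  96  93 164 197]
 [ 94  72 231 212 202 190 183 174 165 153 141 127 140 1
[... 2314 characters left out ...]
1 106]
 [ 78  67 160 177 159 113  87  92  86 102 111 121 131 140 141 139 134 139 146 136 125 111 117  92]
 [ 79  66 165 140 116  96  96  97  85 105 110 123 132 139 146 137 134 133 141 139 128 111 120  89]
 [ 79  75 109  92 100 103  95  98  90 103 110 123 134 140 145 137 134 131 137 142 141 128 125  89]
 [ 78  77  84  89 101 105  94  97  92 101 110 106 134 141 146 143 138 135 138 147 148 146 119  89]
 [ 78  77  79  89  97 104  95  97  91 101 119 113 131 148 140 145 140 139 136 150 147 151 124  92]
 [ 79  80  74  88  96 100  97 134  94 113 127 128 133 144 139 145 138 142 134 146 146 146 134 111]
 [ 78  78  75  95  91  99 142 126 108 123 135 136 139 141 143 147 141 142 132 132 144 141 137 126]]
```

The point covers the crossing: the long chalk line runs into (323,211), the cross line meets it there, and contact force is 6 N. I press.

{"api": "arm_command", "payload": {
  "targets": [
    [[0,0,-0.001,0,0,0,-0.8],[0,0,-0.001,0,0,0,-0.8],[0,0,-0.001,0,0,0,-0.8],[0,0,-0.001,0,0,0,-0.8],[0,0,-0.001,0,0,0,-0.8],[0,0,-0.001,0,0,0,-0.8]]
  ]
}}

```text
time: 22.72
tool_pos: [571.6, -147.9, 45.1]
tcp_rot: [179.9, 0.0, 77.5]
ft_force: [-4.1, 1.2, 11.8]
finger_gap: 14.3
grip_force: 78.9
```

{"api": "arm_command", "payload": {
  "targets": [
    [[0,0,-0.001,0,0,0,-0.8],[0,0,-0.001,0,0,0,-0.8],[0,0,-0.001,0,0,0,-0.8],[0,0,0,0,0,0,-0.8]]
  ]
}}

```text
time: 23.22
tool_pos: [571.4, -147.8, 41.7]
tcp_rot: [179.9, 0.0, 77.5]
ft_force: [-2.5, 1.5, 7.4]
finger_gap: 14.8
grip_force: 78.7
```

{"api": "arm_command", "payload": {
  "targets": [
    [[0,0,-0.001,0,0,0,-0.8],[0,0,-0.0005,0,0,0,-0.8],[0,0,0,0,0,0,-0.8]]
  ]
}}

```text
time: 23.6
tool_pos: [571.5, -147.7, 40.2]
tcp_rot: [179.9, 0.0, 77.5]
ft_force: [-2.6, 0.2, 6.2]
finger_gap: 14.3
grip_force: 78.7
```

{"api": "arm_command", "payload": {
  "targets": [
    [[0,0,0.01,0,0,0,-0.8],[0,0,0.02,0,0,0,-0.8],[0,0,0.02,0,0,0,-0.8],[-0.002,0.015,0.012,0,0,0,-0.8],[-0.004,0.03,0.003,0,0,0,-0.8],[-0.005,0.035,0,0,0,0,-0.8],[-0.005,0.03,0,0,0,0,-0.8],[-0.003,0.012,0,0,0,0,-0.8],[0,0,0,0,0,0,-0.8],[0,0,0,0,0,0,-0.8]]
  ]
}}

```text
time: 24.85
tool_pos: [552.1, -26.3, 104.3]
tcp_rot: [180.0, 0.0, 77.5]
ft_force: [-0.3, -0.0, -1.9]
finger_gap: 14.1
grip_force: 78.4
```

Run:
```python
from rect import *
s=status.sense();m=cam("wrist");i=save("wrist","w13.png");t=s["tool_pos"];print(s["time"],t,s["tcp_rot"],s["ft_force"])
print("hole",w2px(m,[549.85,-22.45,54]),"tip",w2px(m,[t[0]-1.17,t[1]+.26,t[2]-27.3]))
np.set_printoptions(linewidth=250,threshold=10**6);print(i.min(-1)[180:226:1,300:348:2])
```

```text
24.85 [552.0806138  -26.29522132 104.30604402] [1.79980081e+02 2.09237445e-02 7.74909297e+01] [-0.27117879 -0.01045672 -1.94482654]
hole [321.32436538 198.38413243] tip [323.39733191 211.75809641]
[[237 235 235 237 234 230 234 236 237 234 233 237 233 236 232 234 234 228 231 234 232 234 237 233]
 [237 235 235 237 233 229 235 235 237 233 233 237 233 236 232 234 234 228 232 234 232 234 237 233]
 [237 235 235 237 233 229 235 235 236 233 234 236 234 236 232 234 234 228 232 233 231 235 237 234]
 [237 235 234 237 233 229 234 235 236 233 233 236 234 236 232 234 234 228 233 234 232 235 237 234]
 [236 235 234 237 233 229 234 235 236 233 234 237 234 236 232 234 234 228 232 233 231 235 237 233]
 [237 235 235 237 233 229 235 235 237 233 234 237 234 236 232 234 233 227 232 233 231 235 237 234]
 [237 235 234 237 233 229 234 235 238 236 238 242 237 238 232 233 234 229 233 233 232 235 237 233]
 [238 235 234 237 233 229 234 236 241 225 216 221 224 243 234 233 233 229 232 233 233 235 237 233]
 [237 235 234 237 234 229 235 239 233 188 173 169 171 215 241 235 233 229 232 233 232 235 237 234]
 [237 235 23
[... 2951 characters left out ...]
7 234]
 [231 246 236 237 236 230 233 234 242 149 108 118 128 132 156 241 235 228 234 234 234 234 236 233]
 [247 239 234 237 235 229 232 234 249  82 108 119 127 134 129 248 235 228 235 234 234 234 236 233]
 [239 237 233 236 236 230 232 236 239  92 110 121 128 135 134 228 237 228 234 233 234 234 237 232]
 [235 237 233 236 236 229 231 238 166  98 109 105 129 134 138 159 241 228 234 234 234 234 237 232]
 [235 237 233 236 236 229 231 242  92 102 115 111 124 139 135 130 246 228 234 234 234 234 236 232]
 [234 237 234 237 236 230 235 252  80 112 122 125 127 136 134 131 238 231 235 234 234 234 237 232]
 [235 238 235 238 237 233 245 209  98 119 128 130 133 134 136 137 173 237 237 235 236 235 238 233]]
```

Run:
```python
from rect import *
i=cv2.cvtColor(cv2.imread('pics/w13.png'),cv2.COLOR_BGR2RGB); m=cam("wrist");t=status.sense()["tool_pos"]
r=rect(i,m,550,-22,54,14,8).min(-1)
for th in(190,210,222):
    for c in cv2.findContours((r<th).astype(np.uint8),cv2.RETR_EXTERNAL,cv2.CHAIN_APPROX_NONE)[0]:
        if cv2.contourArea(c)<64*80: continue
        (u,v),w=cv2.minEnclosingCircle(c);e=cv2.fitEllipse(c)
        print(th,536+(u+.5)/8,-8-(v+.5)/8,w/4,536+(e[0][0]+.5)/8,-8-(e[0][1]+.5)/8,np.array(e[1])/8)
print(px2w(m,323.4,211.9,t[2]-27.3),t)
```

```text
190 551.0843820571899 -22.33541965484619 20.19347381591797 550.8348503112793 -22.16976261138916 [18.31272125 19.61079025]
210 551.2104940414429 -22.404756546020508 21.214004516601562 550.859546661377 -22.27626895904541 [18.89870071 20.52104568]
222 550.1667680740356 -22.941890716552734 22.075021743774414 550.831958770752 -22.385908126831055 [19.20556259 21.46621132]
[550.88625947 -26.35278806  76.91074983] [552.05430325 -26.48474367 104.21074983]
```

{"api": "arm_command", "payload": {
  "targets": [
    [[0,0.002,0,0,0,0,-0.8],[0,0.002,-0.005,0,0,0,-0.8],[0,0,-0.01,0,0,0,-0.8],[0,0,-0.01,0,0,0,-0.8],[0,0,0,0,0,0,-0.8]]
  ]
}}

```text
time: 25.52
tool_pos: [550.6, -21.5, 77.3]
tcp_rot: [-179.8, 0.0, 77.5]
ft_force: [-0.2, 0.1, -1.6]
finger_gap: 14.9
grip_force: 78.3
```

{"api": "arm_command", "payload": {
  "targets": [
    [[0,0,-0.005,0,0,0,-0.8],[0,0,-0.01,0,0,0,-0.8],[0,0,-0.01,0,0,0,-0.8],[0,0,0,0,0,0,-0.8]]
  ]
}}

```text
time: 26.02
tool_pos: [550.7, -21.5, 52.6]
tcp_rot: [-179.9, 0.0, 77.5]
ft_force: [-0.3, -0.1, -1.9]
finger_gap: 14.4
grip_force: 78.3
```

{"api": "arm_command", "payload": {
  "targets": [
    [[0.0012,-0.0007,-0.003,0,0,0,-0.8],[0,0,-0.005,0,0,0,-0.8],[0,0,-0.004,0,0,0,-0.8],[0,0,-0.002,0,0,0,-0.8],[0,0,0,0,0,0,-0.8]]
  ]
}}

```text
time: 26.65
tool_pos: [552.9, -22.3, 39.9]
tcp_rot: [-180.0, 0.0, 77.5]
ft_force: [0.4, -0.0, -2.4]
finger_gap: 14.3
grip_force: 78.3
```

{"api": "arm_command", "payload": {
  "targets": [
    [[0,0,-0.001,0,0,0,-0.8],[0,0,-0.001,0,0,0,-0.8],[0,0,0,0,0,0,-0.8]]
  ]
}}

```text
time: 27.02
tool_pos: [553.1, -22.3, 38.1]
tcp_rot: [-180.0, -0.0, 77.5]
ft_force: [-0.3, -0.9, -1.8]
finger_gap: 14.6
grip_force: 78.3
```

{"api": "arm_command", "payload": {
  "targets": [
    [[-0.0008,0,-0.001,0,0,0,-0.8],[0,0,-0.001,0,0,0,-0.8],[0,0,0,0,0,0,-0.8]]
  ]
}}

```text
time: 27.4
tool_pos: [552.3, -22.3, 36.3]
tcp_rot: [-180.0, 0.0, 77.5]
ft_force: [-2.1, 0.8, 1.0]
finger_gap: 14.5
grip_force: 78.8
```

Collar on the block (contact load, same height as at the grasp). I release and retreat straight up.

{"api": "arm_command", "payload": {
  "targets": [
    [[0,0,0,0,0,0,-0.6],[0,0,0,0,0,0,-0.3],[0,0,0,0,0,0,0],[0,0,0,0,0,0,0.2],[0,0,0,0,0,0,0.2],[0,0,0.02,0,0,0,0.2],[0,0,0.04,0,0,0,0.2],[0,0,0.03,0,0,0,0.2],[-0.006,-0.03,0.01,0,0,0,0.2],[-0.01,-0.045,0,0,0,0,0.2]]
  ]
}}

```text
time: 28.65
tool_pos: [537.9, -97.6, 139.7]
tcp_rot: [179.7, 0.0, 77.6]
ft_force: [0.6, 0.3, 0.2]
finger_gap: 51.1
grip_force: 0.0
```

{"api": "arm_command", "payload": {
  "targets": [
    [[0,0,0,0,0,0,0.2],[0,0,0,0,0,0,0.2]]
  ]
}}

```text
time: 28.9
tool_pos: [536.7, -97.3, 137.2]
tcp_rot: [179.9, -0.0, 77.5]
ft_force: [0.6, -0.2, 0.2]
finger_gap: 51.4
grip_force: 0.0
```

Run:
```python
from rect import *
s=status.sense();m=cam("wrist");i=save("wrist","w14.png");t=s["tool_pos"];print(s["time"],t,s["ft_force"],s["finger_gap"])
r=rect(i,m,551,-22,120,20,8).min(-1)
for th in(130,145):
  for c in cv2.findContours((r<th).astype(np.uint8),cv2.RETR_EXTERNAL,cv2.CHAIN_APPROX_NONE)[0]:
    if cv2.contourArea(c)<5000:continue
    e=cv2.fitEllipse(c);print(th,531+(e[0][0]+.5)/8,-2-(e[0][1]+.5)/8,np.array(e[1])/8)
```

```text
28.9 [536.6731614  -97.28151614 137.2008856 ] [ 0.56321939 -0.22749912  0.19580706] 51.4353477596535
130 550.938009262085 -22.346603393554688 [16.41427422 16.88765335]
145 550.8750915527344 -22.327041625976562 [16.62160492 17.25231743]
```

```bash
python3 -c "
from bench import job
print(job.hand_in())"
```

```text
the job is handed in; nothing more can be done
None
```

The coupon is latched in the jig, the centre punch tripped on the chalk crossing (load fell from 11.8 N to 7.4 N) and is back hanging in its own hole. I handed the job in at 28.9 s; no verdict came back, and I did not re-check the coupon in the jig after punching.

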